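# Gauge the spacer tube in the bench caliper

## Robot

A 7-joint arm with a two-finger parallel gripper is mounted at the origin on the work surface. World frame = base frame: x ahead of the robot, y to its left, z up, the work surface at z = 0. Lengths are in m, angles in rad, forces in N, time in s.
With the tool pointing down it reaches from about 0.425 to 0.825 m from the base axis. Payload 3.6 kg.
Tool frame: the origin (TCP) lies midway between the tips of the shut fingers; the grasp point (between the pads) lies 19 mm behind it; z points along the fingers, y is the direction in which the jaws open and shut (so a half turn about z gives the same grasp; the last joint's range is limited). The gripper opens to 93 mm and grips with 3 to 60 N. Pads are 15 mm wide; open, the fingers measure 128 mm over their backs; the gripper's body (75 mm by 188 mm) begins 65 mm behind the grasp point.
Start: joints at [-1.292, 0.615, -0.013, 1.423, 0.008, 1.103, -0.04], TCP at [0.195, 0.62, 0.186] pointing down, gripper open.
Joint ranges: [-3.12, 3.12], [-0.3, 2.06], [-1.34, 1.32], [0.26, 2.42], [-1.36, 4.5], [0.01, 1.98], [-2.84, 2.84]. Speed limits (rad/s): [2.79, 2.79, 3.14, 3.14, 3.14, 3.14, 3.14].

## Interface

Orientations are given as a unit quaternion [w, x, y, z].
In Python, from plant import bot gives the robot as it stands. The module is installed in compiled form; this text tells all that it offers.
- The arm moves only by the tool arm_command, never from a script. Its argument "moves" is a list of rows, each an object of numbers: "tx", "ty", "tz": the shift along the tool's x, y, z in cm; "wx", "wy", "wz": the turn, a rotation vector about the tool's x, y, z in degrees; "jaw": the gripper command: -1 is shut, 1 is fully open, values between are in proportion. In form: [{"tx": .., "ty": .., "tz": .., "wx": .., "wy": .., "wz": .., "jaw": ..}, ...]. A call has exactly 10 rows; each row shifts and turns the pose as measured when the row begins, along the tool's axes as they then stand; what a row does not reach is not made up. A row lasts 1/12 s, in which the tool goes at most 41.7 mm and 7.16 degrees, less where a joint would pass 70% of its speed; a pose out of reach is approached as far as the arm can. A call is refused whole if a number of a shift passes 4.17 or a number of a turn 7.16, either way. A call with a gripper value outside its range is refused whole. The fingers move at their own pace and stop on an object; "squeeze" is the grip in N (left out, the last holds). Time passes only in rows, so rows that do not move let the fingers close, or fill a call up. It gives the time, the measured TCP pose, the force and the opening at its end, in the units of the state.
- bot.get_obs(): the state, without advancing time (a new reading comes with each control period).
- bot.read_camera(name): name is "scene" or "top"; returns the picture (384x512x3 uint8, red, green, blue); there is no depth.
- bot.get_calibration(name): a dict with "mtx" (3x3 intrinsics, pixels), "k1" (the pictures are not rectified: a ray, as slopes to the right and down, at radius r is drawn at 1 + k1 r^2 times it, then the intrinsics apply), "rvec" (rotation vector, rad) and "tvec" (3), from world to camera coordinates, as OpenCV has them. Camera axes: x right, y down, z forward; pixel columns grow to the right and rows downward; lengths in m; the calibration is good to about 2 mm. A picture is of the moment at which its call begins. get_calibration takes no time and is no camera call.
- bot.close_job(): hands the job in, once; it reports no verdict.
The state is a dict: "t": time; "q": joint angles; "joint_velocities": joint speeds; "effort": joint torques, N m; "ee_pos": TCP position; "eef_rot": TCP orientation; "ft_force": force on the tool from outside, world axes, zero at the start; "torque": the same for the moment, N m; "grip_width": opening from 0.0 (shut) to 1.0 (fully open).
Only numpy, scipy, OpenCV 4.12 (cv2) and the standard library are available. Lean on these libraries where they do the work, as an engineer would, in place of code of your own. Each camera call takes 0.05 s, during which the arm holds its last target.

## Task

On the phone-repair bench, three aluminium pieces stand on the blue mat: a tube, a solid rod and a square block. Stand the tube upright on the caliper's beam between its two jaws, then slide the moving jaw up until the tube is in contact with both jaws, without twisting the jaw out of square, and let go, leaving the tube standing there between the closed jaws.

Things in the scene. Friction and masses are not known exactly. Their poses are not given: they have to be found in the camera images.
- tube_center (a point): Centre (half-way up) of the aluminium tube: 30 mm outside diameter, 20 mm open bore, 56 mm tall, about 60 g, upright on the 4 mm thick blue mat; z along the tube. Bystanders on the mat, centres 90 mm or more away: solid aluminium rod (26 mm diameter, 56 mm tall), aluminium block (30 x 30 x 56 mm), screwdriver lying flat.
- anvil (a point): Foot of the fixed jaw's face, mid-width, on top of the steel caliper's flat 50 mm wide beam, 28 mm above the bench. y runs along the beam in the closing direction (moving jaw to fixed jaw), z up; the gap is on the -y side. Fixed jaw 44 mm wide, 26 mm thick, 40 mm high above the beam. The stand (90 mm wide, 10 mm thick) is fixed to the bench.
- jaw (a joint): Moving jaw's place along the beam = gap between the jaw faces in m (0 = faces meet, at most 0.12). Starts 0.075 to 0.105; slides with about 2 N of friction and stays where left. Its head can also twist about the vertical, up to 17 degrees against a 3 N m/rad spring, if pushed hard off-centre; it springs back when freed.
- jaw_grip (a point): Centre of the black push tab on the moving jaw, 55 mm above the beam's top and 42 mm behind the jaw's face. Tab 24 mm across the beam, 14 mm along it, spanning 35 to 71 mm above the beam. Jaw block below it: 44 mm wide, 35 mm high, from 42 mm ahead to 18 mm behind; a low readout box widens it to 36 mm on the -x side. Axes as anvil.

How it is judged:
By the outcome, as a careful person would: the job done as asked, in the order asked, and still so for the second after the job is handed in, with the robot touching nothing.
It also fails if it takes over 51 s, if anything falls off the work surface, if the arm or the gripper's body presses on something with over 40 N, if the wrist force passes 120 N, or if a joint passes its speed limit or range.

## Working session

There is one attempt and no reset: what is moved stays moved. The work goes in short steps, Python scripts to look and compute and a tool call to move; the robot and the scene stay as the last step left them, time stands still between calls to the robot, and variables do not carry over. Pictures are saved under pics/ and viewed, and the job is handed in when it is done.

Besides the shell and the picture viewer there is one more tool, called after "Request:" as name(argument=value, ...) on one line, values as JSON. arm_command: Moves the arm, as the interface text tells. Its arguments: {"type":"object","properties":{"moves":{"type":"array"},"squeeze":{"type":"number"}},"required":["moves"]}

```bash
mkdir -p pics; cat > h.py <<'E'
import numpy as np, cv2
from plant import bot
def snap(name,fn):
    im=bot.read_camera(name); cv2.imwrite('pics/'+fn,im[:,:,::-1]); return im
def cal(name):
    c=bot.get_calibration(name); R=cv2.Rodrigues(np.array(c['rvec'],float))[0]; return np.array(c['mtx'],float),c['k1'],R,np.array(c['tvec'],float).ravel()
def ray(name,u,v):
    K,k1,R,t=cal(name)
    p=cv2.undistortPoints(np.array([[[u,v]]],float),K,np.array([k1,0,0,0.]))[0,0]
    return -R.T@t, R.T@np.array([p[0],p[1],1.])
def onz(name,u,v,z):
    c,d=ray(name,u,v); return c+d*(z-c[2])/d[2]
def proj(name,P):
    K,k1,R,t=cal(name); q=cv2.projectPoints(np.array(P,float).reshape(-1,1,3),cv2.Rodrigues(R)[0],t,K,np.array([k1,0,0,0.]))[0]; return q.reshape(-1,2)
E
python3 - <<'E'
from h import *
a=snap('scene','s0.png');b=snap('top','t0.png')
np.save('s0.npy',a);np.save('t0.npy',b)
for n in('scene','top'):
    K,k1,R,t=cal(n);print(n,K[0,0],k1,-R.T@t,R[2])
o=bot.get_obs();print(o)
E
```

```text
scene 448.92671793076875 -0.15151088215675346 [ 0.88917179 -0.49636878  0.86532272] [-0.38398155  0.49906017 -0.77685077]
top 456.6645477870775 -0.15927485520367302 [ 0.31835507 -0.02654509  0.98621111] [ 0.21248049  0.01715476 -0.97701472]
{'t': 0.1, 'q': array([-1.29246314,  0.61579226, -0.0126142 ,  1.42470674,  0.00811603,
        1.10338835, -0.04038704]), 'joint_velocities': array([ 1.16710803e-03, -1.98081017e-03,  2.45386427e-04, -3.21453361e-03,
        1.78992488e-03, -8.52348259e-05, -5.35520938e-04]), 'effort': array([ 9.74271497e-04, -4.60037935e+01,  2.09681843e-01, -1.66244066e+01,
       -6.12940430e-02,  1.69916108e-02,  8.97067594e-05]), 'ee_pos': array([0.1948518 , 0.61930124, 0.1846273 ]), 'eef_rot': array([-1.49543400e-04,  1.51785763e-01,  9.88412780e-01, -1.11210829e-03]), 'ft_force': array([ 0.07496914, -0.00402964,  0.25898807]), 'torque': array([ 0.00540413, -0.00301245,  0.04309112]), 'grip_width': 1.002615714952634}
```

View pics/s0.png

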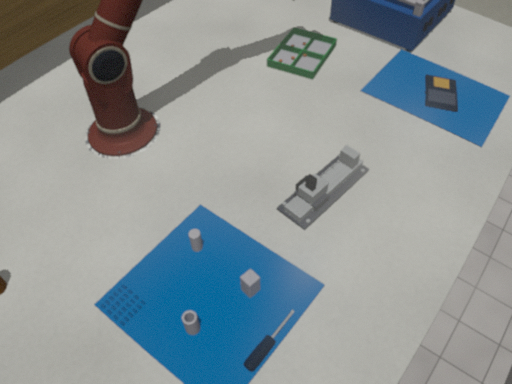

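View pics/t0.png

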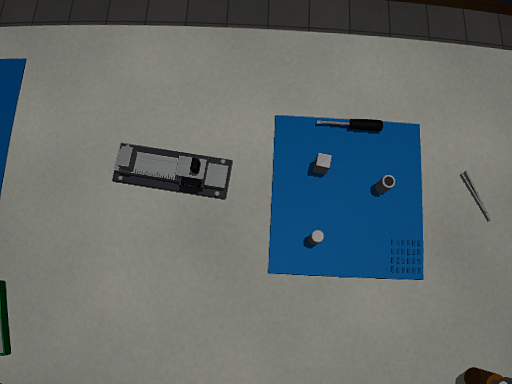

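The scene view shows the tube (open bore) at about (190,320). In the top view it is at (388,182), the fixed jaw at (125,157) and the black tab at (195,165). I'll zoom in to measure.

```bash
python3 - <<'E'
from h import *
a=np.load('s0.npy');b=np.load('t0.npy')
def crop(im,x,y,w,h,s,fn): cv2.imwrite('pics/'+fn,cv2.resize(im[y:y+h,x:x+w,::-1],None,fx=s,fy=s,interpolation=cv2.INTER_CUBIC))
crop(b,105,130,135,80,5.9,'t0c.png');crop(b,360,165,50,40,12,'t0t.png')
crop(a,270,135,110,100,6,'s0c.png');crop(a,165,295,55,50,12,'s0t.png')
E
```

```text
(no output)
```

View pics/t0c.png

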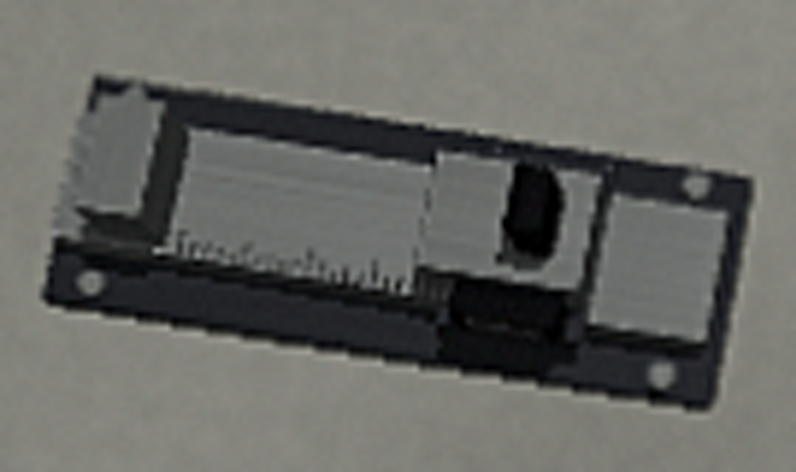

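View pics/t0t.png

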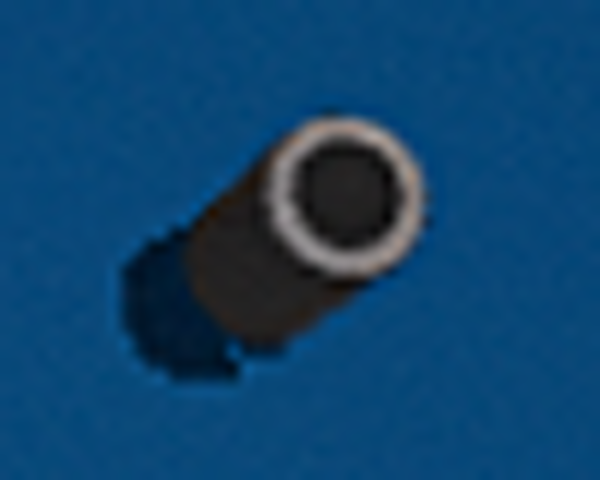

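View pics/s0c.png

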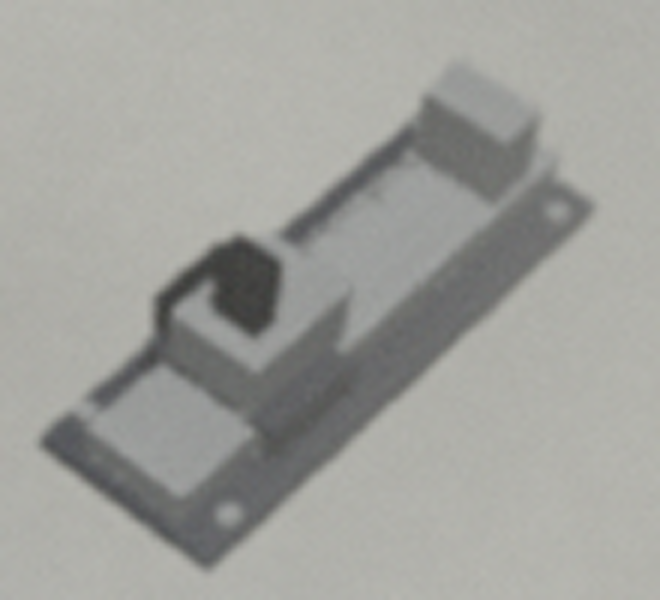

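View pics/s0t.png

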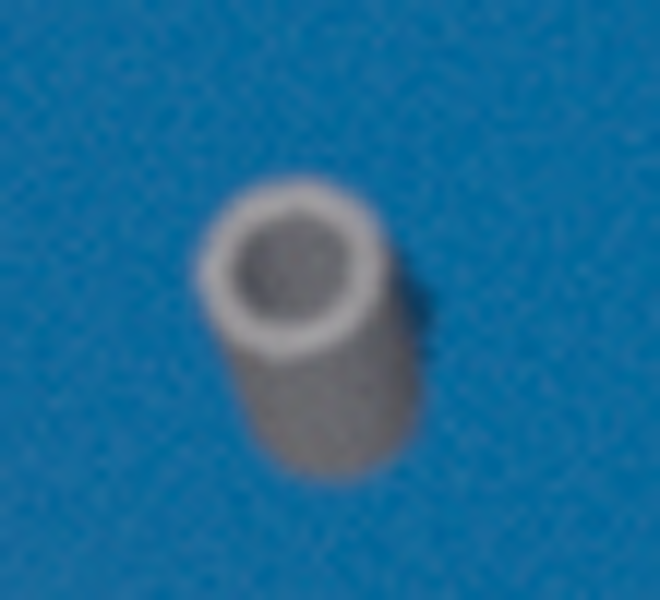

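```bash
python3 - <<'E'
from h import *
np.set_printoptions(precision=4,suppress=True)
def T(x,y,z,s=5.9,ox=105,oy=130): return onz('top',(x+.5)/s-.5+ox,(y+.5)/s-.5+oy,z)
def S(x,y,z,s=6,ox=270,oy=135): return onz('scene',(x+.5)/s-.5+ox,(y+.5)/s-.5+oy,z)
print('tube',T(348,195,.06,12,360,165),S(293,268,.06,12,165,295))
print('tube bot',S(345,415,.004,12,165,295),T(258,280,.004,12,360,165))
print('stand T',[T(*p,.01)[:2] for p in[(95,77),(45,300),(753,178),(712,410)]])
print('stand S',[S(*p,.01)[:2] for p in[(595,205),(207,570),(42,440)]])
print('fix T',[T(*p,.068)[:2] for p in[(165,98),(147,215)]])
print('fix S',[S(*p,.068)[:2] for p in[(425,97),(510,143),(540,110),(458,62)]])
print('mov T f,f,r,r',[T(*p,.063)[:2] for p in[(437,152),(420,268),(607,170),(583,290)]])
print('mov S fr,rr,rl',[S(*p,.063)[:2] for p in[(350,290),(258,367),(175,315)]])
print('beam end T',[T(*p,.028)[:2] for p in[(730,210),(705,340)]])
print('beam end S',[S(*p,.028)[:2] for p in[(182,495),(90,418)]])
E
```

```text
tube [ 0.5628 -0.3056  0.06  ] [ 0.5633 -0.3062  0.06  ]
tube bot [ 0.5656 -0.3072  0.004 ] [ 0.5602 -0.305   0.004 ]
stand T [array([0.6329, 0.2875]), array([0.5435, 0.2961]), array([0.6049, 0.0303]), array([0.5149, 0.0399])]
stand S [array([0.6343, 0.285 ]), array([0.6071, 0.0257]), array([0.5194, 0.0378])]
fix T [array([0.6073, 0.2418]), array([0.5633, 0.2433])]
fix S [array([0.5654, 0.242 ]), array([0.6069, 0.2408]), array([0.6074, 0.265 ]), array([0.5658, 0.2684])]
mov T f,f,r,r [array([0.5932, 0.1414]), array([0.55  , 0.1436]), array([0.5896, 0.0796]), array([0.545 , 0.0848])]
mov S fr,rr,rl [array([0.5948, 0.1373]), array([0.5873, 0.083 ]), array([0.5474, 0.0851])]
beam end T [array([0.5869, 0.037 ]), array([0.5372, 0.0429])]
beam end S [array([0.5857, 0.0378]), array([0.5358, 0.0467])]
```

Request:
arm_command(moves=[{"wz": 7.1,"jaw": 1},{"wz": 7.1,"jaw": 1},{"wz": 7.1,"jaw": 1},{"wz": 7.1,"jaw": 1},{"wz": 7.1,"jaw": 1},{"wz": 7.1,"jaw": 1},{"wz": 7.1,"jaw": 1},{"wz": 7.1,"jaw": 1},{"wz": 7.1,"jaw": 1},{"wz": 7.1,"jaw": 1}])

```text
$.moves[0]: bad value
```

```bash
cat >> h.py <<'E'
from scipy.spatial.transform import Rotation as Ro
def delta(target,yaw=-6.3):
    o=bot.get_obs(); w,x,y,z=o['eef_rot']; R=Ro.from_quat([x,y,z,w]).as_matrix()
    d=R.T@(np.array(target)-o['ee_pos'])*100
    a=np.radians(yaw); ty=np.array([np.cos(a),np.sin(a),0]); tz=np.array([0,0,-1.]); tx=np.cross(ty,tz)
    G=np.stack([tx,ty,tz],1); rv=np.degrees(Ro.from_matrix(R.T@G).as_rotvec())
    print('t',round(o['t'],2),'pos',o['ee_pos'].round(4),'d cm',d.round(2),'|d|',np.linalg.norm(d).round(2),'rot',rv.round(2),'F',o['ft_force'].round(2),'M',o['torque'].round(2),'grip',round(o['grip_width'],3))
    print(' in square frame:',(G.T@(np.array(target)-o['ee_pos'])*100).round(2))
E
python3 -c "
from h import *
delta((.563,-.306,.185))"
```

```text
t 0.1 pos [0.1949 0.6193 0.1846] d cm [-62.88 -77.22   0.14] |d| 99.58 rot [-0.11  0.09 78.84] F [ 0.07 -0.    0.26] M [ 0.01 -0.    0.04] grip 1.003
 in square frame: [-8.793e+01  4.675e+01 -4.000e-02]
```

Request:
arm_command(moves=[{"tx": 0,"ty": 0,"tz": 0,"wx": 0,"wy": 0,"wz": 7.1,"jaw": 1},{"tx": 0,"ty": 0,"tz": 0,"wx": 0,"wy": 0,"wz": 7.1,"jaw": 1},{"tx": 0,"ty": 0,"tz": 0,"wx": 0,"wy": 0,"wz": 7.1,"jaw": 1},{"tx": 0,"ty": 0,"tz": 0,"wx": 0,"wy": 0,"wz": 7.1,"jaw": 1},{"tx": 0,"ty": 0,"tz": 0,"wx": 0,"wy": 0,"wz": 7.1,"jaw": 1},{"tx": 0,"ty": 0,"tz": 0,"wx": 0,"wy": 0,"wz": 7.1,"jaw": 1},{"tx": 0,"ty": 0,"tz": 0,"wx": 0,"wy": 0,"wz": 7.1,"jaw": 1},{"tx": 0,"ty": 0,"tz": 0,"wx": 0,"wy": 0,"wz": 7.1,"jaw": 1},{"tx": 0,"ty": 0,"tz": 0,"wx": 0,"wy": 0,"wz": 7.1,"jaw": 1},{"tx": 0,"ty": 0,"tz": 0,"wx": 0,"wy": 0,"wz": 7.1,"jaw": 1}])

```text
t: 0.93
ee_pos: [0.193, 0.6144, 0.1777]
eef_rot: [0.003, 0.703, 0.711, -0.008]
ft_force: [0.4, 0.2, 0.7]
grip_width: 0.998
```

```bash
python3 -c "
from h import *
delta((.563,-.306,.185))"
```

```text
t 0.93 pos [0.193  0.6144 0.1777] d cm [-92.45  35.97   0.47] |d| 99.2 rot [-0.32  0.91  6.94] F [0.38 0.23 0.72] M [-0.02  0.11  0.07] grip 0.998
 in square frame: [-87.42  46.88  -0.73]
```

Request:
arm_command(moves=[{"tx": 0,"ty": 3,"tz": -0.2,"wx": -0.3,"wy": 0.9,"wz": 6.9,"jaw": 1},{"tx": -1,"ty": 4,"tz": -0.2,"wx": 0,"wy": 0,"wz": 0,"jaw": 1},{"tx": -1,"ty": 4,"tz": -0.2,"wx": 0,"wy": 0,"wz": 0,"jaw": 1},{"tx": -1,"ty": 4,"tz": -0.2,"wx": 0,"wy": 0,"wz": 0,"jaw": 1},{"tx": -2,"ty": 3.5,"tz": -0.2,"wx": 0,"wy": 0,"wz": 0,"jaw": 1},{"tx": -3,"ty": 2.5,"tz": -0.2,"wx": 0,"wy": 0,"wz": 0,"jaw": 1},{"tx": -3.5,"ty": 2,"tz": -0.2,"wx": 0,"wy": 0,"wz": 0,"jaw": 1},{"tx": -3.8,"ty": 1.5,"tz": -0.2,"wx": 0,"wy": 0,"wz": 0,"jaw": 1},{"tx": -3.8,"ty": 1.5,"tz": -0.2,"wx": 0,"wy": 0,"wz": 0,"jaw": 1},{"tx": -3.8,"ty": 1.5,"tz": -0.2,"wx": 0,"wy": 0,"wz": 0,"jaw": 1}])

```text
t: 1.77
ee_pos: [0.4386, 0.3659, 0.1855]
eef_rot: [-0.002, 0.738, 0.675, -0.007]
ft_force: [0.0, -0.2, -0.1]
grip_width: 0.997
```

```bash
python3 -c "
from h import *
delta((.563,-.306,.185))"
```

```text
t 1.77 pos [0.4386 0.3659 0.1855] d cm [-65.82  18.38   0.3 ] |d| 68.34 rot [-0.74  0.43  1.19] F [ 0.   -0.2  -0.15] M [-0.11  0.03  0.03] grip 0.997
 in square frame: [-6.542e+01  1.974e+01  5.000e-02]
```

Request:
arm_command(moves=[{"tx": -3.9,"ty": 1.2,"tz": -0.1,"wx": -0.7,"wy": 0.4,"wz": 1.2,"jaw": 1},{"tx": -3.9,"ty": 1.2,"tz": -0.1,"wx": 0,"wy": 0,"wz": 0,"jaw": 1},{"tx": -3.9,"ty": 1.2,"tz": -0.1,"wx": 0,"wy": 0,"wz": 0,"jaw": 1},{"tx": -3.9,"ty": 1.2,"tz": -0.1,"wx": 0,"wy": 0,"wz": 0,"jaw": 1},{"tx": -3.9,"ty": 1.2,"tz": -0.1,"wx": 0,"wy": 0,"wz": 0,"jaw": 1},{"tx": -3.9,"ty": 1.2,"tz": -0.1,"wx": 0,"wy": 0,"wz": 0,"jaw": 1},{"tx": -3.9,"ty": 1.2,"tz": -0.1,"wx": 0,"wy": 0,"wz": 0,"jaw": 1},{"tx": -3.9,"ty": 1.2,"tz": -0.1,"wx": 0,"wy": 0,"wz": 0,"jaw": 1},{"tx": -3.9,"ty": 1.2,"tz": -0.1,"wx": 0,"wy": 0,"wz": 0,"jaw": 1},{"tx": -3.9,"ty": 1.2,"tz": -0.1,"wx": 0,"wy": 0,"wz": 0,"jaw": 1}])

```text
t: 2.6
ee_pos: [0.5117, -0.0436, 0.194]
eef_rot: [-0.001, 0.745, 0.668, -0.002]
ft_force: [1.8, -0.1, -0.2]
grip_width: 1.0
```

```bash
python3 -c "
from h import *
delta((.563,-.306,.185))"
```

```text
t 2.6 pos [ 0.5117 -0.0436  0.194 ] d cm [-25.53   7.96   0.9 ] |d| 26.75 rot [-0.28  0.09  0.07] F [ 1.81 -0.06 -0.18] M [-0.07  0.06  0.01] grip 1.0
 in square frame: [-25.52   7.98   0.9 ]
```

Request:
arm_command(moves=[{"tx": -3.9,"ty": 1.2,"tz": 0,"wx": -0.3,"wy": 0,"wz": 0,"jaw": 1},{"tx": -3.9,"ty": 1.2,"tz": 0,"wx": 0,"wy": 0,"wz": 0,"jaw": 1},{"tx": -3.9,"ty": 1.2,"tz": 0,"wx": 0,"wy": 0,"wz": 0,"jaw": 1},{"tx": -3.9,"ty": 1.2,"tz": 0,"wx": 0,"wy": 0,"wz": 0,"jaw": 1},{"tx": -3.9,"ty": 1.2,"tz": 0,"wx": 0,"wy": 0,"wz": 0,"jaw": 1},{"tx": -3,"ty": 0.9,"tz": 0,"wx": 0,"wy": 0,"wz": 0,"jaw": 1},{"tx": -1,"ty": 0.3,"tz": 0,"wx": 0,"wy": 0,"wz": 0,"jaw": 1},{"tx": 0,"ty": 0,"tz": 0,"wx": 0,"wy": 0,"wz": 0,"jaw": 1},{"tx": 0,"ty": 0,"tz": 0,"wx": 0,"wy": 0,"wz": 0,"jaw": 1},{"tx": 0,"ty": 0,"tz": 0,"wx": 0,"wy": 0,"wz": 0,"jaw": 1}])

```text
t: 3.43
ee_pos: [0.552, -0.3012, 0.1897]
eef_rot: [-0.002, 0.749, 0.663, -0.004]
ft_force: [1.2, 0.0, -0.6]
grip_width: 1.002
```

```bash
python3 -c "
from h import *
delta((.563,-.306,.185))"
```

```text
t 3.43 pos [ 0.552  -0.3012  0.1897] d cm [-0.34  1.15  0.46] |d| 1.29 rot [-0.45  0.18 -0.66] F [ 1.19  0.05 -0.59] M [-0.02  0.06  0.04] grip 1.002
 in square frame: [-0.36  1.14  0.47]
```

Request:
arm_command(moves=[{"tx": -0.4,"ty": 1.1,"tz": 0,"wx": -0.4,"wy": 0.2,"wz": -0.6,"jaw": 1},{"tx": 0,"ty": 0,"tz": 1.5,"wx": 0,"wy": 0,"wz": 0,"jaw": 1},{"tx": 0,"ty": 0,"tz": 2,"wx": 0,"wy": 0,"wz": 0,"jaw": 1},{"tx": 0,"ty": 0,"tz": 2,"wx": 0,"wy": 0,"wz": 0,"jaw": 1},{"tx": 0,"ty": 0,"tz": 2,"wx": 0,"wy": 0,"wz": 0,"jaw": 1},{"tx": 0,"ty": 0,"tz": 1,"wx": 0,"wy": 0,"wz": 0,"jaw": 1},{"tx": 0,"ty": 0,"tz": 0,"wx": 0,"wy": 0,"wz": 0,"jaw": 1},{"tx": 0,"ty": 0,"tz": 0,"wx": 0,"wy": 0,"wz": 0,"jaw": 1},{"tx": 0,"ty": 0,"tz": 0,"wx": 0,"wy": 0,"wz": 0,"jaw": 1},{"tx": 0,"ty": 0,"tz": 0,"wx": 0,"wy": 0,"wz": 0,"jaw": 1}])

```text
t: 4.27
ee_pos: [0.5708, -0.2799, 0.106]
eef_rot: [-0.003, 0.735, 0.678, 0.008]
ft_force: [0.5, -0.1, -0.5]
grip_width: 0.999
```

```bash
python3 -c "
from h import *
delta((.563,-.306,.021))
snap('scene','s1.png');snap('top','t1.png')"
```

```text
t 4.27 pos [ 0.5708 -0.2799  0.106 ] d cm [-2.79 -0.62  8.45] |d| 8.93 rot [ 0.3  -0.91  1.75] F [ 0.48 -0.13 -0.46] M [-0.06  0.03 -0.02] grip 0.999
 in square frame: [-2.68 -0.49  8.5 ]
```

View pics/s1.png

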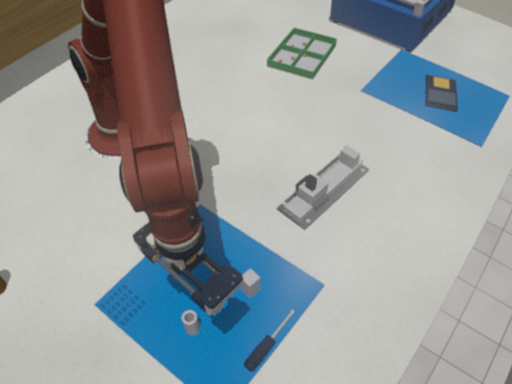

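The tube is still standing at (190,320), and the gripper is about 27 mm off towards +y. I'll correct that at this height, which is clear of the tube.

Request:
arm_command(moves=[{"tx": -1.4,"ty": -0.3,"tz": 0,"wx": 0.3,"wy": -0.9,"wz": 1.7,"jaw": 1},{"tx": -0.9,"ty": -0.2,"tz": 0,"wx": 0,"wy": 0,"wz": 0,"jaw": 1},{"tx": -0.4,"ty": 0,"tz": 0,"wx": 0,"wy": 0,"wz": 0,"jaw": 1},{"tx": 0,"ty": 0,"tz": 0,"wx": 0,"wy": 0,"wz": 0,"jaw": 1},{"tx": 0,"ty": 0,"tz": 0,"wx": 0,"wy": 0,"wz": 0,"jaw": 1},{"tx": 0,"ty": 0,"tz": 0,"wx": 0,"wy": 0,"wz": 0,"jaw": 1},{"tx": 0,"ty": 0,"tz": 0,"wx": 0,"wy": 0,"wz": 0,"jaw": 1},{"tx": 0,"ty": 0,"tz": 0,"wx": 0,"wy": 0,"wz": 0,"jaw": 1},{"tx": 0,"ty": 0,"tz": 0,"wx": 0,"wy": 0,"wz": 0,"jaw": 1},{"tx": 0,"ty": 0,"tz": 0,"wx": 0,"wy": 0,"wz": 0,"jaw": 1}])

```text
t: 5.2
ee_pos: [0.5624, -0.313, 0.1082]
eef_rot: [0.003, 0.747, 0.665, -0.001]
ft_force: [-0.8, 0.2, -0.1]
grip_width: 1.001
```

```bash
python3 -c "
from h import *
delta((.563,-.306,.021));print(bot.get_obs()['joint_velocities'].round(3))"
```

```text
t 5.2 pos [ 0.5624 -0.313   0.1082] d cm [ 0.74 -0.05  8.72] |d| 8.75 rot [ 0.2   0.27 -0.38] F [-0.81  0.16 -0.13] M [-0.01  0.05 -0.01] grip 1.001
 in square frame: [ 0.7  -0.01  8.72]
[-0.002  0.001 -0.004  0.002 -0.002  0.001  0.001]
```

Request:
arm_command(moves=[{"tx": 0.3,"ty": 0,"tz": 0,"wx": 0.2,"wy": 0.2,"wz": -0.4,"jaw": 1},{"tx": 0.2,"ty": 0,"tz": 0,"wx": 0,"wy": 0,"wz": 0,"jaw": 1},{"tx": 0.1,"ty": 0,"tz": 0.5,"wx": 0,"wy": 0,"wz": 0,"jaw": 1},{"tx": 0,"ty": 0,"tz": 1,"wx": 0,"wy": 0,"wz": 0,"jaw": 1},{"tx": 0,"ty": 0,"tz": 1,"wx": 0,"wy": 0,"wz": 0,"jaw": 1},{"tx": 0,"ty": 0,"tz": 1,"wx": 0,"wy": 0,"wz": 0,"jaw": 1},{"tx": 0,"ty": 0,"tz": 0.5,"wx": 0,"wy": 0,"wz": 0,"jaw": 1},{"tx": 0,"ty": 0,"tz": 0,"wx": 0,"wy": 0,"wz": 0,"jaw": 1},{"tx": 0,"ty": 0,"tz": 0,"wx": 0,"wy": 0,"wz": 0,"jaw": 1},{"tx": 0,"ty": 0,"tz": 0,"wx": 0,"wy": 0,"wz": 0,"jaw": 1}])

```text
t: 6.03
ee_pos: [0.5623, -0.3042, 0.0615]
eef_rot: [-0.002, 0.744, 0.668, -0.001]
ft_force: [0.5, -0.1, 0.3]
grip_width: 1.0
```

```bash
python3 -c "
from h import *
delta((.563,-.306,.021));print(bot.get_obs()['joint_velocities'].round(3))"
```

```text
t 6.03 pos [ 0.5623 -0.3042  0.0615] d cm [-0.17  0.1   4.05] |d| 4.06 rot [-0.25 -0.08  0.17] F [ 0.5  -0.09  0.3 ] M [-0.09  0.04  0.07] grip 1.0
 in square frame: [-0.17  0.08  4.05]
[ 0.     0.006  0.002 -0.003 -0.002 -0.002  0.001]
```

Good. I'll descend the rest and close with 15 N.

Request:
arm_command(moves=[{"tx": -0.1,"ty": 0.1,"tz": 0.5,"wx": -0.2,"wy": 0,"wz": 0.1,"jaw": 1},{"tx": 0,"ty": 0,"tz": 1,"wx": 0,"wy": 0,"wz": 0,"jaw": 1},{"tx": 0,"ty": 0,"tz": 1,"wx": 0,"wy": 0,"wz": 0,"jaw": 1},{"tx": 0,"ty": 0,"tz": 0.6,"wx": 0,"wy": 0,"wz": 0,"jaw": 1},{"tx": 0,"ty": 0,"tz": 0.3,"wx": 0,"wy": 0,"wz": 0,"jaw": 1},{"tx": 0,"ty": 0,"tz": 0,"wx": 0,"wy": 0,"wz": 0,"jaw": 1},{"tx": 0,"ty": 0,"tz": 0,"wx": 0,"wy": 0,"wz": 0,"jaw": 1},{"tx": 0,"ty": 0,"tz": 0,"wx": 0,"wy": 0,"wz": 0,"jaw": 1},{"tx": 0,"ty": 0,"tz": 0,"wx": 0,"wy": 0,"wz": 0,"jaw": 1},{"tx": 0,"ty": 0,"tz": 0,"wx": 0,"wy": 0,"wz": 0,"jaw": 1}])

```text
t: 6.87
ee_pos: [0.564, -0.3064, 0.0247]
eef_rot: [0.0, 0.745, 0.667, 0.001]
ft_force: [1.0, -0.6, -0.2]
grip_width: 1.0
```

```bash
python3 -c "
from h import *
delta((.563,-.306,.021));print(bot.get_obs()['joint_velocities'].round(3))"
```

```text
t 6.87 pos [ 0.564  -0.3064  0.0247] d cm [ 0.03 -0.1   0.37] |d| 0.38 rot [ 0.08 -0.01  0.03] F [ 0.97 -0.58 -0.16] M [-0.08  0.06 -0.05] grip 1.0
 in square frame: [ 0.03 -0.1   0.37]
[-0.    -0.005  0.002 -0.004  0.     0.001 -0.001]
```

Request:
arm_command(squeeze=15, moves=[{"tx": 0,"ty": -0.1,"tz": 0.2,"wx": 0,"wy": 0,"wz": 0,"jaw": 1},{"tx": 0,"ty": 0,"tz": 0,"wx": 0,"wy": 0,"wz": 0,"jaw": 0},{"tx": 0,"ty": 0,"tz": 0,"wx": 0,"wy": 0,"wz": 0,"jaw": -0.3},{"tx": 0,"ty": 0,"tz": 0,"wx": 0,"wy": 0,"wz": 0,"jaw": -0.6},{"tx": 0,"ty": 0,"tz": 0,"wx": 0,"wy": 0,"wz": 0,"jaw": -1},{"tx": 0,"ty": 0,"tz": 0,"wx": 0,"wy": 0,"wz": 0,"jaw": -1},{"tx": 0,"ty": 0,"tz": 0,"wx": 0,"wy": 0,"wz": 0,"jaw": -1},{"tx": 0,"ty": 0,"tz": 0,"wx": 0,"wy": 0,"wz": 0,"jaw": -1},{"tx": 0,"ty": 0,"tz": 0,"wx": 0,"wy": 0,"wz": 0,"jaw": -1},{"tx": 0,"ty": 0,"tz": 0,"wx": 0,"wy": 0,"wz": 0,"jaw": -1}])

```text
t: 7.7
ee_pos: [0.5637, -0.3067, 0.0238]
eef_rot: [0.002, 0.745, 0.667, 0.001]
ft_force: [-0.2, -0.1, 0.7]
grip_width: 0.407
```

```bash
python3 -c "
from h import *
delta((.563,-.306,.021));print(bot.get_obs()['joint_velocities'].round(3))"
```

```text
t 7.7 pos [ 0.5637 -0.3067  0.0238] d cm [ 0.06 -0.08  0.28] |d| 0.29 rot [0.22 0.03 0.03] F [-0.17 -0.07  0.65] M [-0.03  0.06 -0.02] grip 0.407
 in square frame: [ 0.06 -0.07  0.28]
[ 0.001 -0.002  0.     0.002  0.002  0.001  0.   ]
```

Request:
arm_command(moves=[{"tx": 0,"ty": 0,"tz": 0,"wx": 0,"wy": 0,"wz": 0,"jaw": -1},{"tx": 0,"ty": 0,"tz": 0,"wx": 0,"wy": 0,"wz": 0,"jaw": -1},{"tx": 0,"ty": 0,"tz": 0,"wx": 0,"wy": 0,"wz": 0,"jaw": -1},{"tx": 0,"ty": 0,"tz": 0,"wx": 0,"wy": 0,"wz": 0,"jaw": -1},{"tx": 0,"ty": 0,"tz": 0,"wx": 0,"wy": 0,"wz": 0,"jaw": -1},{"tx": 0,"ty": 0,"tz": 0,"wx": 0,"wy": 0,"wz": 0,"jaw": -1},{"tx": 0,"ty": 0,"tz": -0.5,"wx": 0,"wy": 0,"wz": 0,"jaw": -1},{"tx": 0,"ty": 0,"tz": -1,"wx": 0,"wy": 0,"wz": 0,"jaw": -1},{"tx": 0,"ty": 0,"tz": -0.5,"wx": 0,"wy": 0,"wz": 0,"jaw": -1},{"tx": 0,"ty": 0,"tz": 0,"wx": 0,"wy": 0,"wz": 0,"jaw": -1}])

```text
t: 8.53
ee_pos: [0.5631, -0.3064, 0.0452]
eef_rot: [0.001, 0.745, 0.667, 0.001]
ft_force: [-0.2, 0.2, -0.0]
grip_width: 0.309
```

```bash
python3 -c "
from h import *
delta((.5785,.19,.14))
snap('scene','s2.png');snap('top','t2.png')"
```

```text
t 8.53 pos [ 0.5631 -0.3064  0.0452] d cm [49.51 -3.87 -9.49] |d| 50.56 rot [0.14 0.01 0.03] F [-0.23  0.22 -0.  ] M [-0.16  0.08 -0.06] grip 0.309
 in square frame: [49.51 -3.92 -9.48]
```

View pics/s2.png

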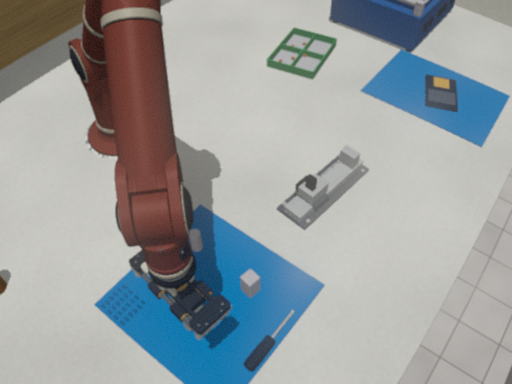

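View pics/t2.png

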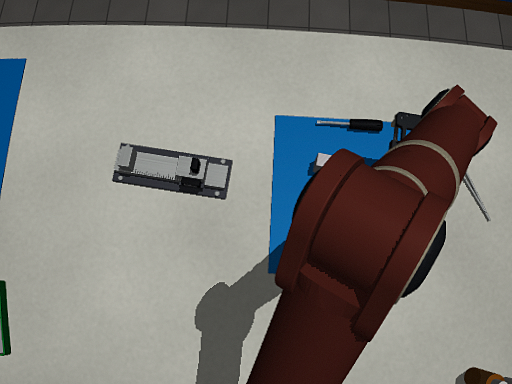

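The tube is gripped and lifted. Next I'll raise it and carry it over the caliper.

Request:
arm_command(moves=[{"tx": 0,"ty": 0,"tz": -1.5,"wx": 0.1,"wy": 0,"wz": 0,"jaw": -1},{"tx": 0,"ty": 0,"tz": -2,"wx": 0,"wy": 0,"wz": 0,"jaw": -1},{"tx": 0,"ty": 0,"tz": -2,"wx": 0,"wy": 0,"wz": 0,"jaw": -1},{"tx": 1,"ty": 0,"tz": -2,"wx": 0,"wy": 0,"wz": 0,"jaw": -1},{"tx": 2,"ty": -0.2,"tz": -2,"wx": 0,"wy": 0,"wz": 0,"jaw": -1},{"tx": 3,"ty": -0.3,"tz": -1,"wx": 0,"wy": 0,"wz": 0,"jaw": -1},{"tx": 3,"ty": -0.3,"tz": -0.2,"wx": 0,"wy": 0,"wz": 0,"jaw": -1},{"tx": 3,"ty": -0.3,"tz": 0,"wx": 0,"wy": 0,"wz": 0,"jaw": -1},{"tx": 3,"ty": -0.3,"tz": 0,"wx": 0,"wy": 0,"wz": 0,"jaw": -1},{"tx": 3,"ty": -0.3,"tz": 0,"wx": 0,"wy": 0,"wz": 0,"jaw": -1}])

```text
t: 9.47
ee_pos: [0.5626, -0.1301, 0.1546]
eef_rot: [0.001, 0.751, 0.66, -0.003]
ft_force: [-0.0, -0.1, -0.9]
grip_width: 0.314
```

```bash
python3 -c "
from h import *
delta((.581,.215,.15))"
```

```text
t 9.47 pos [ 0.5626 -0.1301  0.1546] d cm [34.47 -2.6   0.27] |d| 34.57 rot [-0.19  0.32 -1.08] F [-0.01 -0.14 -0.95] M [-0.06  0.05 -0.  ] grip 0.314
 in square frame: [34.51 -1.95  0.46]
```

Request:
arm_command(moves=[{"tx": 3,"ty": -0.2,"tz": 0,"wx": -0.2,"wy": 0.3,"wz": -1,"jaw": -1},{"tx": 3,"ty": -0.2,"tz": 0,"wx": 0,"wy": 0,"wz": 0,"jaw": -1},{"tx": 3,"ty": -0.2,"tz": 0,"wx": 0,"wy": 0,"wz": 0,"jaw": -1},{"tx": 3,"ty": -0.2,"tz": 0,"wx": 0,"wy": 0,"wz": 0,"jaw": -1},{"tx": 3,"ty": -0.2,"tz": 0,"wx": 0,"wy": 0,"wz": 0,"jaw": -1},{"tx": 3,"ty": -0.2,"tz": 0,"wx": 0,"wy": 0,"wz": 0,"jaw": -1},{"tx": 3,"ty": -0.2,"tz": 0,"wx": 0,"wy": 0,"wz": 0,"jaw": -1},{"tx": 3,"ty": -0.2,"tz": 0,"wx": 0,"wy": 0,"wz": 0,"jaw": -1},{"tx": 2,"ty": -0.2,"tz": 0,"wx": 0,"wy": 0,"wz": 0,"jaw": -1},{"tx": 1,"ty": 0,"tz": 0,"wx": 0,"wy": 0,"wz": 0,"jaw": -1}])

```text
t: 10.3
ee_pos: [0.5706, 0.1612, 0.1533]
eef_rot: [-0.003, 0.743, 0.67, 0.0]
ft_force: [-0.2, 0.0, -0.6]
grip_width: 0.315
```

```bash
python3 -c "
from h import *
delta((.581,.215,.15))"
```

```text
t 10.3 pos [0.5706 0.1612 0.1533] d cm [5.46 0.48 0.35] |d| 5.49 rot [-0.25 -0.24  0.41] F [-0.19  0.   -0.62] M [0.02 0.1  0.06] grip 0.315
 in square frame: [5.46 0.44 0.33]
```

Request:
arm_command(moves=[{"tx": 1.5,"ty": 0.2,"tz": 0,"wx": -0.2,"wy": -0.2,"wz": 0.4,"jaw": -1},{"tx": 1.5,"ty": 0.2,"tz": 0,"wx": 0,"wy": 0,"wz": 0,"jaw": -1},{"tx": 0.8,"ty": 0,"tz": 0,"wx": 0,"wy": 0,"wz": 0,"jaw": -1},{"tx": 0.3,"ty": 0,"tz": 0,"wx": 0,"wy": 0,"wz": 0,"jaw": -1},{"tx": 0,"ty": 0,"tz": 0,"wx": 0,"wy": 0,"wz": 0,"jaw": -1},{"tx": 0,"ty": 0,"tz": 0,"wx": 0,"wy": 0,"wz": 0,"jaw": -1},{"tx": 0,"ty": 0,"tz": 0,"wx": 0,"wy": 0,"wz": 0,"jaw": -1},{"tx": 0,"ty": 0,"tz": 0,"wx": 0,"wy": 0,"wz": 0,"jaw": -1},{"tx": 0,"ty": 0,"tz": 0,"wx": 0,"wy": 0,"wz": 0,"jaw": -1},{"tx": 0,"ty": 0,"tz": 0,"wx": 0,"wy": 0,"wz": 0,"jaw": -1}])

```text
t: 11.13
ee_pos: [0.5792, 0.1984, 0.1525]
eef_rot: [0.0, 0.747, 0.665, -0.002]
ft_force: [-0.1, -0.5, -0.3]
grip_width: 0.312
```

```bash
python3 -c "
from h import *
delta((.581,.215,.15))
a=snap('scene','s3.png')
cv2.imwrite('pics/s3c.png',cv2.resize(a[100:240,240:400,::-1],None,fx=4,fy=4,interpolation=cv2.INTER_CUBIC))"
```

```text
t 11.13 pos [0.5792 0.1984 0.1525] d cm [ 1.67 -0.02  0.25] |d| 1.69 rot [-0.15  0.25 -0.3 ] F [-0.14 -0.54 -0.34] M [-0.1   0.07 -0.03] grip 0.312
 in square frame: [ 1.67 -0.01  0.25]
```

View pics/s3c.png

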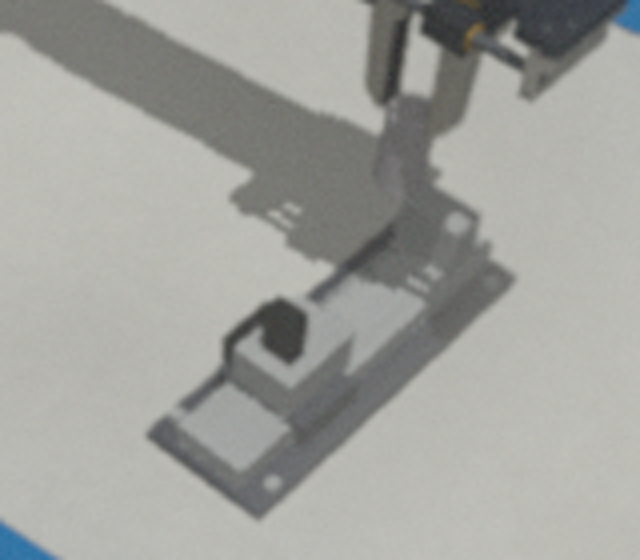

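The tube hangs at about (405,150) in the crop, upright and above the beam, in front of the fixed jaw. I'll shift the remainder and lower partway.

Request:
arm_command(moves=[{"tx": 0.7,"ty": 0,"tz": 0,"wx": -0.1,"wy": 0.2,"wz": -0.3,"jaw": -1},{"tx": 0.5,"ty": 0,"tz": 0.5,"wx": 0,"wy": 0,"wz": 0,"jaw": -1},{"tx": 0,"ty": 0,"tz": 1.2,"wx": 0,"wy": 0,"wz": 0,"jaw": -1},{"tx": 0,"ty": 0,"tz": 1.5,"wx": 0,"wy": 0,"wz": 0,"jaw": -1},{"tx": 0,"ty": 0,"tz": 1.5,"wx": 0,"wy": 0,"wz": 0,"jaw": -1},{"tx": 0,"ty": 0,"tz": 1,"wx": 0,"wy": 0,"wz": 0,"jaw": -1},{"tx": 0,"ty": 0,"tz": 0.5,"wx": 0,"wy": 0,"wz": 0,"jaw": -1},{"tx": 0,"ty": 0,"tz": 0,"wx": 0,"wy": 0,"wz": 0,"jaw": -1},{"tx": 0,"ty": 0,"tz": 0,"wx": 0,"wy": 0,"wz": 0,"jaw": -1},{"tx": 0,"ty": 0,"tz": 0,"wx": 0,"wy": 0,"wz": 0,"jaw": -1}])

```text
t: 12.02
ee_pos: [0.5819, 0.2159, 0.0876]
eef_rot: [-0.0, 0.744, 0.669, 0.002]
ft_force: [0.1, -0.3, 0.6]
grip_width: 0.313
```

```bash
python3 -c "
from h import *
delta((.581,.214,.048))"
```

```text
t 12.02 pos [0.5819 0.2159 0.0876] d cm [-0.21 -0.07  3.96] |d| 3.96 rot [ 0.1  -0.19  0.23] F [ 0.09 -0.25  0.64] M [-0.05  0.11 -0.03] grip 0.313
 in square frame: [-0.2  -0.07  3.96]
```

Request:
arm_command(moves=[{"tx": -0.2,"ty": -0.1,"tz": 0.5,"wx": 0.1,"wy": -0.2,"wz": 0.2,"jaw": -1},{"tx": 0,"ty": 0,"tz": 0.8,"wx": 0,"wy": 0,"wz": 0,"jaw": -1},{"tx": 0,"ty": 0,"tz": 0.8,"wx": 0,"wy": 0,"wz": 0,"jaw": -1},{"tx": 0,"ty": 0,"tz": 0.6,"wx": 0,"wy": 0,"wz": 0,"jaw": -1},{"tx": 0,"ty": 0,"tz": 0.3,"wx": 0,"wy": 0,"wz": 0,"jaw": -1},{"tx": 0,"ty": 0,"tz": 0,"wx": 0,"wy": 0,"wz": 0,"jaw": -1},{"tx": 0,"ty": 0,"tz": 0,"wx": 0,"wy": 0,"wz": 0,"jaw": -1},{"tx": 0,"ty": 0,"tz": 0,"wx": 0,"wy": 0,"wz": 0,"jaw": -1},{"tx": 0,"ty": 0,"tz": 0,"wx": 0,"wy": 0,"wz": 0,"jaw": -1},{"tx": 0,"ty": 0,"tz": 0,"wx": 0,"wy": 0,"wz": 0,"jaw": -1}])

```text
t: 12.85
ee_pos: [0.5824, 0.2139, 0.0565]
eef_rot: [0.001, 0.745, 0.667, 0.002]
ft_force: [0.4, 0.7, -1.0]
grip_width: 0.313
```

```bash
python3 -c "
from h import *
delta((.581,.214,.048))
a=snap('scene','s4.png');b=snap('top','t4.png')
cv2.imwrite('pics/s4c.png',cv2.resize(a[100:240,240:400,::-1],None,fx=4,fy=4,interpolation=cv2.INTER_CUBIC))
"
```

```text
t 12.85 pos [0.5824 0.2139 0.0565] d cm [-0.01 -0.14  0.84] |d| 0.86 rot [ 0.22 -0.07 -0.03] F [ 0.36  0.69 -1.03] M [-0.06  0.03  0.04] grip 0.313
 in square frame: [-0.01 -0.14  0.85]
```

View pics/s4c.png

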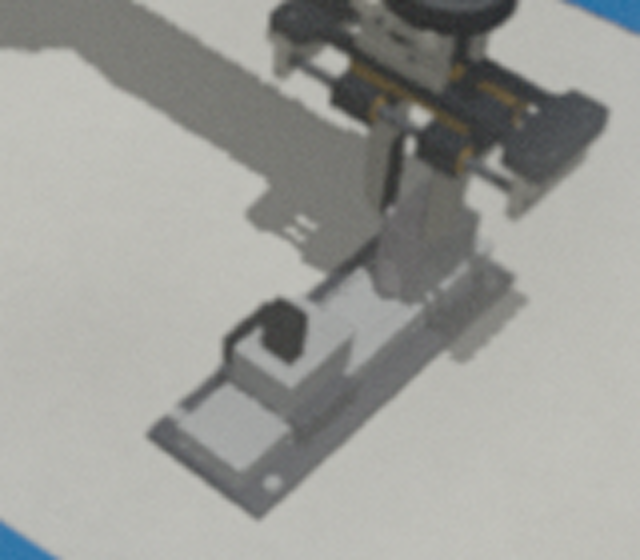

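The tube is just above the beam at about (405,280) in the crop, close in front of the fixed jaw. I'll set it down slowly.

Request:
arm_command(moves=[{"tx": 0,"ty": -0.1,"tz": 0.2,"wx": 0.2,"wy": 0,"wz": 0,"jaw": -1},{"tx": 0,"ty": 0,"tz": 0.2,"wx": 0,"wy": 0,"wz": 0,"jaw": -1},{"tx": 0,"ty": 0,"tz": 0.2,"wx": 0,"wy": 0,"wz": 0,"jaw": -1},{"tx": 0,"ty": 0,"tz": 0.1,"wx": 0,"wy": 0,"wz": 0,"jaw": -1},{"tx": 0,"ty": 0,"tz": 0.1,"wx": 0,"wy": 0,"wz": 0,"jaw": -1},{"tx": 0,"ty": 0,"tz": 0,"wx": 0,"wy": 0,"wz": 0,"jaw": -1},{"tx": 0,"ty": 0,"tz": 0,"wx": 0,"wy": 0,"wz": 0,"jaw": -1},{"tx": 0,"ty": 0,"tz": 0,"wx": 0,"wy": 0,"wz": 0,"jaw": -1},{"tx": 0,"ty": 0,"tz": 0,"wx": 0,"wy": 0,"wz": 0,"jaw": -1},{"tx": 0,"ty": 0,"tz": 0,"wx": 0,"wy": 0,"wz": 0,"jaw": -1}])

```text
t: 13.78
ee_pos: [0.5816, 0.2142, 0.048]
eef_rot: [-0.0, 0.745, 0.667, 0.001]
ft_force: [-0.5, -0.4, -1.3]
grip_width: 0.313
```

```bash
python3 -c "
from h import *
delta((.581,.214,.048))"
```

```text
t 13.78 pos [0.5816 0.2142 0.048 ] d cm [-0.03 -0.06  0.  ] |d| 0.07 rot [ 0.04 -0.1  -0.02] F [-0.48 -0.41 -1.26] M [-0.06  0.13  0.05] grip 0.313
 in square frame: [-0.03 -0.06  0.  ]
```

Request:
arm_command(moves=[{"tx": 0,"ty": 0,"tz": 0.1,"wx": 0,"wy": 0,"wz": 0,"jaw": -1},{"tx": 0,"ty": 0,"tz": 0.1,"wx": 0,"wy": 0,"wz": 0,"jaw": -1},{"tx": 0,"ty": 0,"tz": 0.1,"wx": 0,"wy": 0,"wz": 0,"jaw": -1},{"tx": 0,"ty": 0,"tz": 0.1,"wx": 0,"wy": 0,"wz": 0,"jaw": -1},{"tx": 0,"ty": 0,"tz": 0.1,"wx": 0,"wy": 0,"wz": 0,"jaw": -1},{"tx": 0,"ty": 0,"tz": 0.1,"wx": 0,"wy": 0,"wz": 0,"jaw": -1},{"tx": 0,"ty": 0,"tz": 0,"wx": 0,"wy": 0,"wz": 0,"jaw": -1},{"tx": 0,"ty": 0,"tz": 0,"wx": 0,"wy": 0,"wz": 0,"jaw": -1},{"tx": 0,"ty": 0,"tz": 0,"wx": 0,"wy": 0,"wz": 0,"jaw": -1},{"tx": 0,"ty": 0,"tz": 0,"wx": 0,"wy": 0,"wz": 0,"jaw": -1}])

```text
t: 14.62
ee_pos: [0.5824, 0.2152, 0.0477]
eef_rot: [-0.001, 0.745, 0.667, 0.003]
ft_force: [-0.5, -0.2, 2.3]
grip_width: 0.308
```

```bash
python3 -c "
from h import *
delta((.581,.214,.048))"
```

```text
t 14.62 pos [0.5824 0.2152 0.0477] d cm [-0.13 -0.12 -0.03] |d| 0.19 rot [ 0.14 -0.34 -0.  ] F [-0.49 -0.23  2.34] M [-0.06  0.23 -0.01] grip 0.308
 in square frame: [-0.13 -0.12 -0.03]
```

Contact: it stopped descending and Fz is about 2.3 N. I'll release and rise.

Request:
arm_command(moves=[{"tx": 0,"ty": 0,"tz": 0,"wx": 0,"wy": 0,"wz": 0,"jaw": -0.2},{"tx": 0,"ty": 0,"tz": 0,"wx": 0,"wy": 0,"wz": 0,"jaw": 0},{"tx": 0,"ty": 0,"tz": 0,"wx": 0,"wy": 0,"wz": 0,"jaw": 0.4},{"tx": 0,"ty": 0,"tz": 0,"wx": 0,"wy": 0,"wz": 0,"jaw": 0.4},{"tx": 0,"ty": 0,"tz": 0,"wx": 0,"wy": 0,"wz": 0,"jaw": 0.4},{"tx": 0,"ty": 0,"tz": 0,"wx": 0,"wy": 0,"wz": 0,"jaw": 0.4},{"tx": 0,"ty": 0,"tz": 0,"wx": 0,"wy": 0,"wz": 0,"jaw": 0.4},{"tx": 0,"ty": 0,"tz": 0,"wx": 0,"wy": 0,"wz": 0,"jaw": 0.4},{"tx": 0,"ty": 0,"tz": 0,"wx": 0,"wy": 0,"wz": 0,"jaw": 0.4},{"tx": 0,"ty": 0,"tz": 0,"wx": 0,"wy": 0,"wz": 0,"jaw": 0.4}])

```text
t: 15.45
ee_pos: [0.5826, 0.2151, 0.0469]
eef_rot: [-0.001, 0.745, 0.667, 0.003]
ft_force: [0.1, 0.5, 0.2]
grip_width: 0.701
```

```bash
python3 -c "
from h import *
delta((.581,.214,.15))"
```

```text
t 15.45 pos [0.5826 0.2151 0.0469] d cm [ -0.07  -0.12 -10.31] |d| 10.31 rot [ 0.16 -0.3  -0.  ] F [0.07 0.49 0.18] M [-0.13  0.15 -0.05] grip 0.701
 in square frame: [ -0.12  -0.15 -10.31]
```

Request:
arm_command(moves=[{"tx": 0,"ty": 0,"tz": -0.5,"wx": 0,"wy": 0,"wz": 0,"jaw": 0.4},{"tx": 0,"ty": 0,"tz": -1.5,"wx": 0,"wy": 0,"wz": 0,"jaw": 0.4},{"tx": 0,"ty": 0,"tz": -2,"wx": 0,"wy": 0,"wz": 0,"jaw": 0.4},{"tx": 0,"ty": 0,"tz": -2,"wx": 0,"wy": 0,"wz": 0,"jaw": 0.4},{"tx": 0,"ty": 0,"tz": -2,"wx": 0,"wy": 0,"wz": 0,"jaw": 0.4},{"tx": 0,"ty": 0,"tz": -1.5,"wx": 0,"wy": 0,"wz": 0,"jaw": 0},{"tx": -1,"ty": 0,"tz": -0.5,"wx": 0,"wy": 0,"wz": 0,"jaw": -1},{"tx": -2,"ty": 0,"tz": 0,"wx": 0,"wy": 0,"wz": 0,"jaw": -1},{"tx": -2,"ty": 0,"tz": 0,"wx": 0,"wy": 0,"wz": 0,"jaw": -1},{"tx": -2,"ty": 0,"tz": 0,"wx": 0,"wy": 0,"wz": 0,"jaw": -1}])

```text
t: 16.28
ee_pos: [0.5735, 0.1476, 0.152]
eef_rot: [-0.002, 0.741, 0.671, 0.004]
ft_force: [0.8, 1.0, -0.6]
grip_width: 0.392
```

```bash
python3 -c "
from h import *
delta((.563,.06,.15))"
```

```text
t 16.28 pos [0.5735 0.1476 0.152 ] d cm [-8.82 -0.17  0.14] |d| 8.83 rot [ 0.11 -0.45  0.6 ] F [ 0.75  0.96 -0.58] M [-0.1   0.01  0.02] grip 0.392
 in square frame: [-8.82 -0.08  0.2 ]
```

Request:
arm_command(moves=[{"tx": -2,"ty": 0,"tz": 0,"wx": 0.1,"wy": -0.4,"wz": 0.6,"jaw": -1},{"tx": -2,"ty": 0,"tz": 0,"wx": 0,"wy": 0,"wz": 0,"jaw": -1},{"tx": -1.5,"ty": 0,"tz": 0,"wx": 0,"wy": 0,"wz": 0,"jaw": -1},{"tx": -1,"ty": 0,"tz": 0,"wx": 0,"wy": 0,"wz": 0,"jaw": -1},{"tx": -0.5,"ty": 0,"tz": 0,"wx": 0,"wy": 0,"wz": 0,"jaw": -1},{"tx": 0,"ty": 0,"tz": 0,"wx": 0,"wy": 0,"wz": 0,"jaw": -1},{"tx": 0,"ty": 0,"tz": 0,"wx": 0,"wy": 0,"wz": 0,"jaw": -1},{"tx": 0,"ty": 0,"tz": 0,"wx": 0,"wy": 0,"wz": 0,"jaw": -1},{"tx": 0,"ty": 0,"tz": 0,"wx": 0,"wy": 0,"wz": 0,"jaw": -1},{"tx": 0,"ty": 0,"tz": 0,"wx": 0,"wy": 0,"wz": 0,"jaw": -1}])

```text
t: 17.12
ee_pos: [0.5624, 0.0656, 0.1508]
eef_rot: [0.0, 0.749, 0.663, -0.003]
ft_force: [-0.7, -0.3, -0.3]
grip_width: 0.01
```

```bash
python3 -c "
from h import *
delta((.563,.06,.075))
a=snap('scene','s5.png');b=snap('top','t5.png')
cv2.imwrite('pics/s5c.png',cv2.resize(a[100:240,240:400,::-1],None,fx=4,fy=4,interpolation=cv2.INTER_CUBIC))
cv2.imwrite('pics/t5c.png',cv2.resize(b[120:220,100:260,::-1],None,fx=5,fy=5,interpolation=cv2.INTER_CUBIC))
"
```

```text
t 17.12 pos [0.5624 0.0656 0.1508] d cm [-0.51  0.16  7.58] |d| 7.6 rot [-0.22  0.25 -0.62] F [-0.71 -0.3  -0.32] M [-0.1   0.07 -0.08] grip 0.01
 in square frame: [-0.55  0.12  7.58]
```

View pics/s5c.png

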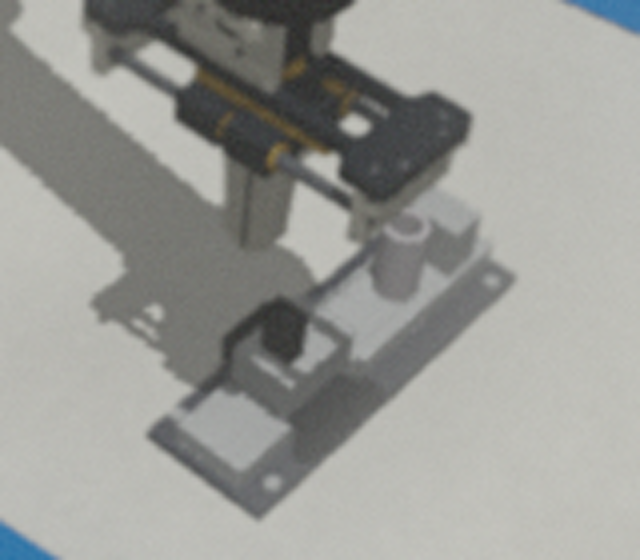

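View pics/t5c.png

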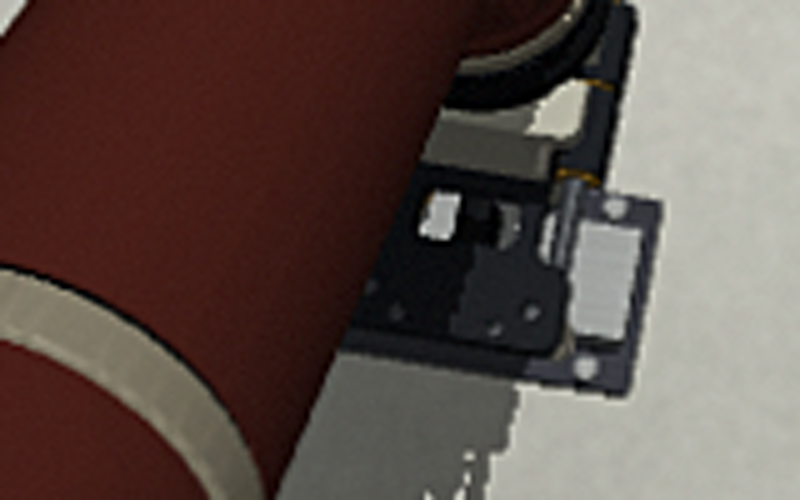

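The tube stands on the beam at about (400,260) in the scene crop, in front of the fixed jaw. The closed fingers are behind the tab. I'll lower them to tab height.

Request:
arm_command(moves=[{"tx": -0.4,"ty": 0.3,"tz": 0.5,"wx": -0.2,"wy": 0.2,"wz": -0.6,"jaw": -1},{"tx": 0,"ty": 0,"tz": 1.5,"wx": 0,"wy": 0,"wz": 0,"jaw": -1},{"tx": 0,"ty": 0,"tz": 1.5,"wx": 0,"wy": 0,"wz": 0,"jaw": -1},{"tx": 0,"ty": 0,"tz": 1.5,"wx": 0,"wy": 0,"wz": 0,"jaw": -1},{"tx": 0,"ty": 0,"tz": 1,"wx": 0,"wy": 0,"wz": 0,"jaw": -1},{"tx": 0,"ty": 0,"tz": 0.5,"wx": 0,"wy": 0,"wz": 0,"jaw": -1},{"tx": 0,"ty": 0,"tz": 0,"wx": 0,"wy": 0,"wz": 0,"jaw": -1},{"tx": 0,"ty": 0,"tz": 0,"wx": 0,"wy": 0,"wz": 0,"jaw": -1},{"tx": 0,"ty": 0,"tz": 0,"wx": 0,"wy": 0,"wz": 0,"jaw": -1},{"tx": 0,"ty": 0,"tz": 0,"wx": 0,"wy": 0,"wz": 0,"jaw": -1}])

```text
t: 18.05
ee_pos: [0.568, 0.061, 0.0832]
eef_rot: [0.002, 0.743, 0.669, 0.002]
ft_force: [-0.4, 0.1, 0.2]
grip_width: 0.005
```

```bash
python3 -c "
from h import *
delta((.567,.08,.077))
a=snap('scene','s6.png')
cv2.imwrite('pics/s6c.png',cv2.resize(a[100:240,240:400,::-1],None,fx=4,fy=4,interpolation=cv2.INTER_CUBIC))
"
```

```text
t 18.05 pos [0.568  0.061  0.0832] d cm [ 1.88 -0.3   0.62] |d| 2.0 rot [ 0.32 -0.02  0.34] F [-0.37  0.07  0.17] M [-0.08  0.08 -0.05] grip 0.005
 in square frame: [ 1.87 -0.31  0.62]
```

View pics/s6c.png

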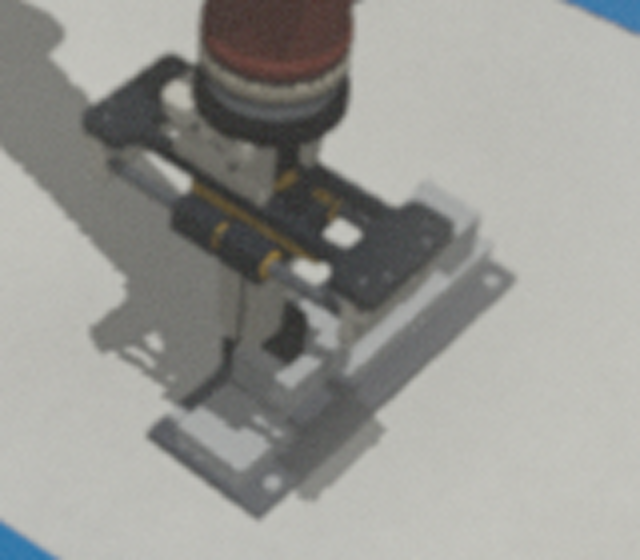

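The fingers are just behind the black tab, which is at about (290,330). I'll fine-align and approach.

Request:
arm_command(moves=[{"tx": 0,"ty": -0.2,"tz": 0.4,"wx": 0.3,"wy": 0,"wz": 0.3,"jaw": -1},{"tx": 0.2,"ty": 0,"tz": 0.2,"wx": 0,"wy": 0,"wz": 0,"jaw": -1},{"tx": 0.3,"ty": 0,"tz": 0,"wx": 0,"wy": 0,"wz": 0,"jaw": -1},{"tx": 0.3,"ty": 0,"tz": 0,"wx": 0,"wy": 0,"wz": 0,"jaw": -1},{"tx": 0.3,"ty": 0,"tz": 0,"wx": 0,"wy": 0,"wz": 0,"jaw": -1},{"tx": 0.3,"ty": 0,"tz": 0,"wx": 0,"wy": 0,"wz": 0,"jaw": -1},{"tx": 0.2,"ty": 0,"tz": 0,"wx": 0,"wy": 0,"wz": 0,"jaw": -1},{"tx": 0,"ty": 0,"tz": 0,"wx": 0,"wy": 0,"wz": 0,"jaw": -1},{"tx": 0,"ty": 0,"tz": 0,"wx": 0,"wy": 0,"wz": 0,"jaw": -1},{"tx": 0,"ty": 0,"tz": 0,"wx": 0,"wy": 0,"wz": 0,"jaw": -1}])

```text
t: 18.93
ee_pos: [0.5692, 0.0803, 0.0785]
eef_rot: [0.001, 0.744, 0.668, 0.002]
ft_force: [-0.9, -0.1, 0.4]
grip_width: 0.005
```

```bash
python3 -c "
from h import *
delta((.5715,.14,.077))"
```

```text
t 18.93 pos [0.5692 0.0803 0.0785] d cm [ 5.96 -0.42  0.16] |d| 5.97 rot [ 0.21 -0.12  0.12] F [-0.85 -0.05  0.45] M [-0.11  0.06 -0.  ] grip 0.005
 in square frame: [ 5.96 -0.43  0.15]
```

Request:
arm_command(moves=[{"tx": 0.2,"ty": -0.2,"tz": 0.1,"wx": 0.2,"wy": -0.1,"wz": 0.1,"jaw": -1},{"tx": 0.3,"ty": 0,"tz": 0,"wx": 0,"wy": 0,"wz": 0,"jaw": -1},{"tx": 0.3,"ty": 0,"tz": 0,"wx": 0,"wy": 0,"wz": 0,"jaw": -1},{"tx": 0.3,"ty": 0,"tz": 0,"wx": 0,"wy": 0,"wz": 0,"jaw": -1},{"tx": 0.3,"ty": 0,"tz": 0,"wx": 0,"wy": 0,"wz": 0,"jaw": -1},{"tx": 0.3,"ty": 0,"tz": 0,"wx": 0,"wy": 0,"wz": 0,"jaw": -1},{"tx": 0.3,"ty": 0,"tz": 0,"wx": 0,"wy": 0,"wz": 0,"jaw": -1},{"tx": 0.3,"ty": 0,"tz": 0,"wx": 0,"wy": 0,"wz": 0,"jaw": -1},{"tx": 0.3,"ty": 0,"tz": 0,"wx": 0,"wy": 0,"wz": 0,"jaw": -1},{"tx": 0.3,"ty": 0,"tz": 0,"wx": 0,"wy": 0,"wz": 0,"jaw": -1}])

```text
t: 19.77
ee_pos: [0.5705, 0.1114, 0.0774]
eef_rot: [0.0, 0.745, 0.667, -0.0]
ft_force: [-0.5, 0.5, -0.0]
grip_width: 0.006
```

```bash
python3 -c "
from h import *
delta((.5755,.155,.077))
a=snap('scene','s7.png')
cv2.imwrite('pics/s7c.png',cv2.resize(a[100:240,240:400,::-1],None,fx=4,fy=4,interpolation=cv2.INTER_CUBIC))"
```

```text
t 19.77 pos [0.5705 0.1114 0.0774] d cm [4.39 0.01 0.04] |d| 4.39 rot [-0.01  0.02 -0.07] F [-0.52  0.54 -0.04] M [-0.07  0.06 -0.04] grip 0.006
 in square frame: [4.39 0.01 0.04]
```

View pics/s7c.png

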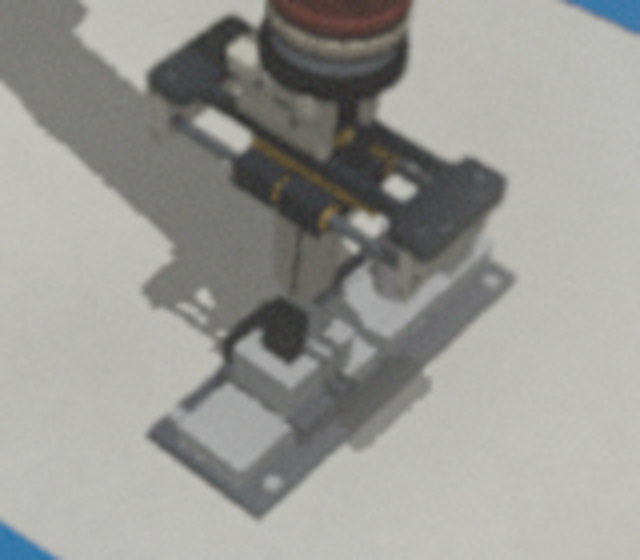

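```bash
python3 -c "
from h import *
np.set_printoptions(precision=1,suppress=True)
def c(P): return (proj('scene',P)-[240,100])*4
print(c([[.5705,.1114,.0774],[.567,.100,.099],[.567,.1,.063],[.568,.061,.0832],[.5624,.0656,.1508]]))
print(proj('top',[[.567,.1,.099],[.567,.1,.063]]))
a=cv2.imread('pics/s7.png');cv2.imwrite('pics/s7d.png',cv2.resize(a[150:215,280:350],None,fx=10,fy=10,interpolation=cv2.INTER_CUBIC)[:600])
"
```

```text
[[295.1 323.3]
 [282.2 307.7]
 [277.3 348.4]
 [243.1 368.5]
 [247.3 278.6]]
[[195.  163.5]
 [197.  168.2]]
```

View pics/s7d.png

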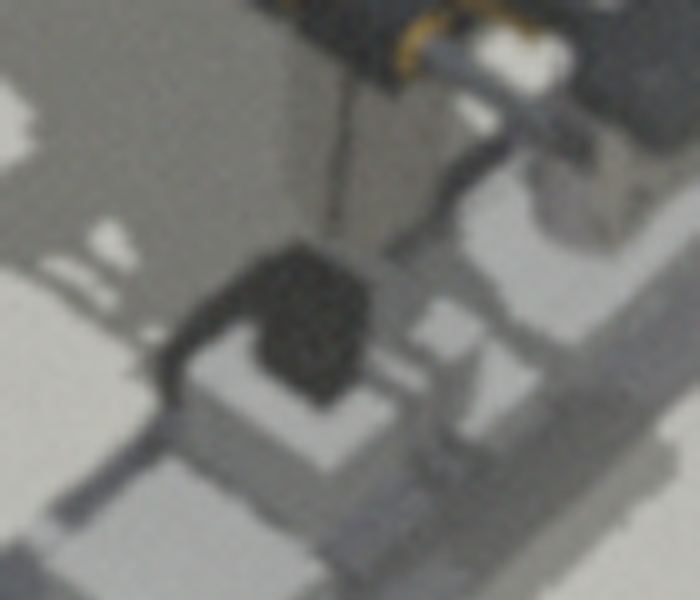

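```bash
python3 -c "
from h import *
np.set_printoptions(precision=4,suppress=True)
def plane_y(x,y,yy,off=(240,100),s=4):
    c,d=ray('scene',(x+.5)/s-.5+off[0],(y+.5)/s-.5+off[1]); return c+d*(yy-c[1])/d[1]
for p in [(240,248),(262,244),(283,236)]: print(plane_y(*p,.058),plane_y(*p,.066))
print('s7',[plane_y(*p,.111) for p in [(320,300),(300,295)]])
def c(P): return (proj('scene',P)-[240,100])*4
print(c([[.5824,.2151,.084],[.5824,.2151,.028]]))
a=cv2.imread('pics/s5.png');cv2.imwrite('pics/s5d.png',cv2.resize(a[120:185,280:350],None,fx=9,fy=9,interpolation=cv2.INTER_CUBIC))
b=bot.read_camera('top');cv2.imwrite('pics/t7c.png',cv2.resize(b[120:220,100:260,::-1],None,fx=5,fy=5,interpolation=cv2.INTER_CUBIC))
print(bot.get_obs()['ee_pos'])
"
```

```text
[0.5597 0.058  0.1807] [0.555  0.066  0.1708]
[0.5726 0.058  0.1921] [0.568  0.066  0.1824]
[0.5843 0.058  0.2055] [0.5799 0.066  0.196 ]
s7 [array([0.5834, 0.111 , 0.1083]), array([0.5704, 0.111 , 0.1036])]
[[406.232  221.9116]
 [394.559  283.7488]]
[0.5705 0.1121 0.0773]
```

View pics/s5d.png

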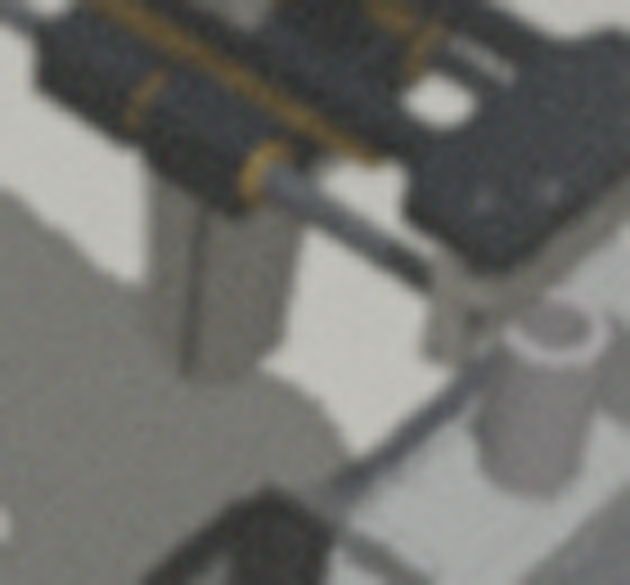

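View pics/t7c.png

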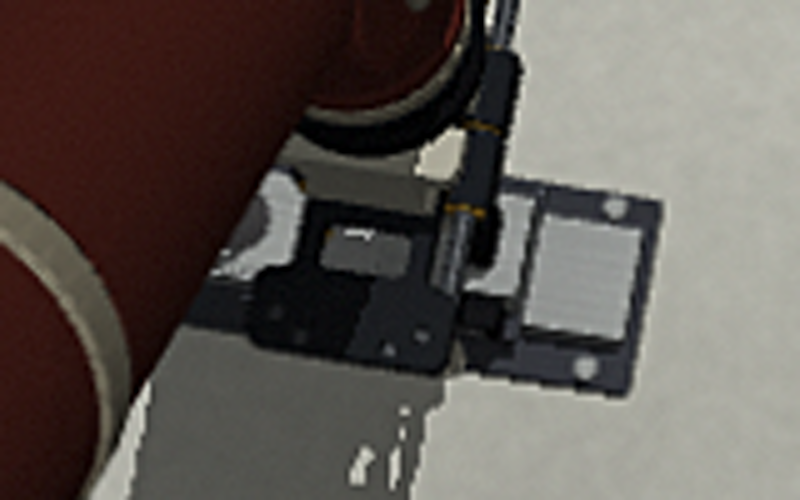

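The fingers passed over the tab without touching it. In the images the real fingertips sit about 20–25 mm above the reported TCP, and nothing has moved. I'll go up and back, then come down lower.

Request:
arm_command(moves=[{"tx": 0,"ty": 0,"tz": -1,"wx": 0,"wy": 0,"wz": 0,"jaw": -1},{"tx": 0,"ty": 0,"tz": -1,"wx": 0,"wy": 0,"wz": 0,"jaw": -1},{"tx": -1,"ty": 0,"tz": -0.5,"wx": 0,"wy": 0,"wz": 0,"jaw": -1},{"tx": -1.5,"ty": 0,"tz": 0,"wx": 0,"wy": 0,"wz": 0,"jaw": -1},{"tx": -1.5,"ty": 0,"tz": 0,"wx": 0,"wy": 0,"wz": 0,"jaw": -1},{"tx": -1,"ty": 0,"tz": 0,"wx": 0,"wy": 0,"wz": 0,"jaw": -1},{"tx": -0.5,"ty": 0,"tz": 0,"wx": 0,"wy": 0,"wz": 0,"jaw": -1},{"tx": 0,"ty": 0,"tz": 0,"wx": 0,"wy": 0,"wz": 0,"jaw": -1},{"tx": 0,"ty": 0,"tz": 0,"wx": 0,"wy": 0,"wz": 0,"jaw": -1},{"tx": 0,"ty": 0,"tz": 0,"wx": 0,"wy": 0,"wz": 0,"jaw": -1}])

```text
t: 20.7
ee_pos: [0.5659, 0.0507, 0.1096]
eef_rot: [0.002, 0.746, 0.666, 0.002]
ft_force: [-1.3, -0.2, 0.1]
grip_width: 0.004
```

```bash
python3 -c "
from h import *
delta((.5645,.056,.052))"
```

```text
t 20.7 pos [0.5659 0.0507 0.1096] d cm [ 0.51 -0.24  5.76] |d| 5.78 rot [ 0.37 -0.01 -0.17] F [-1.3  -0.24  0.07] M [-0.08  0.1  -0.02] grip 0.004
 in square frame: [ 0.51 -0.2   5.76]
```

Request:
arm_command(moves=[{"tx": 0.3,"ty": -0.2,"tz": 0.5,"wx": 0.3,"wy": 0,"wz": -0.2,"jaw": -1},{"tx": 0,"ty": 0,"tz": 1,"wx": 0,"wy": 0,"wz": 0,"jaw": -1},{"tx": 0,"ty": 0,"tz": 1.2,"wx": 0,"wy": 0,"wz": 0,"jaw": -1},{"tx": 0,"ty": 0,"tz": 1.2,"wx": 0,"wy": 0,"wz": 0,"jaw": -1},{"tx": 0,"ty": 0,"tz": 1,"wx": 0,"wy": 0,"wz": 0,"jaw": -1},{"tx": 0,"ty": 0,"tz": 0.5,"wx": 0,"wy": 0,"wz": 0,"jaw": -1},{"tx": 0,"ty": 0,"tz": 0,"wx": 0,"wy": 0,"wz": 0,"jaw": -1},{"tx": 0,"ty": 0,"tz": 0,"wx": 0,"wy": 0,"wz": 0,"jaw": -1},{"tx": 0,"ty": 0,"tz": 0,"wx": 0,"wy": 0,"wz": 0,"jaw": -1},{"tx": 0,"ty": 0,"tz": 0,"wx": 0,"wy": 0,"wz": 0,"jaw": -1}])

```text
t: 21.53
ee_pos: [0.5632, 0.061, 0.0483]
eef_rot: [-0.002, 0.741, 0.671, -0.0]
ft_force: [-0.1, 0.4, -0.3]
grip_width: 0.004
```

```bash
python3 -c "
from h import *
delta((.5665,.078,.052))
a=snap('scene','s8.png')
cv2.imwrite('pics/s8c.png',cv2.resize(a[100:240,240:400,::-1],None,fx=4,fy=4,interpolation=cv2.INTER_CUBIC))
o=bot.get_obs()['ee_pos'];print((proj('scene',[o,o+[0,0,.022]])-[240,100])*4)
"
```

```text
t 21.53 pos [0.5632 0.061  0.0483] d cm [ 1.72  0.16 -0.37] |d| 1.77 rot [-0.2  -0.14  0.61] F [-0.09  0.42 -0.31] M [-0.12  0.1  -0.04] grip 0.004
 in square frame: [ 1.73  0.14 -0.37]
[[232.74888298 402.67061458]
 [235.03174203 378.80389728]]
```

View pics/s8c.png

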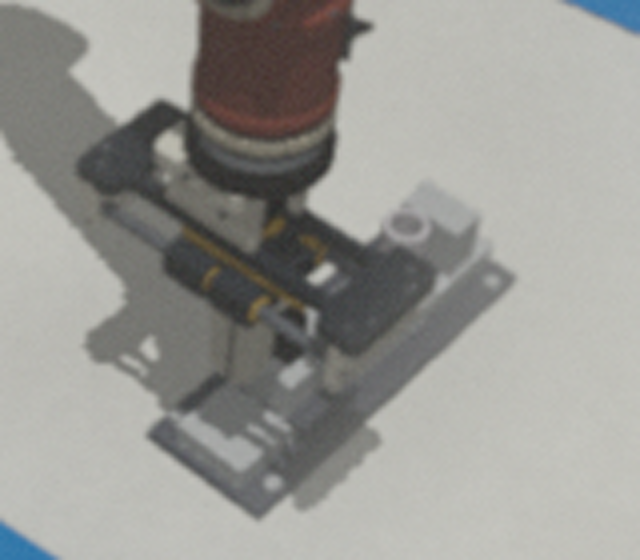

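The fingertips are now at about (240,383), level with the tab and above the jaw block. I'll approach and push slowly.

Request:
arm_command(moves=[{"tx": 0.2,"ty": 0.2,"tz": -0.3,"wx": -0.2,"wy": -0.1,"wz": 0.6,"jaw": -1},{"tx": 0.3,"ty": 0,"tz": 0,"wx": 0,"wy": 0,"wz": 0,"jaw": -1},{"tx": 0.3,"ty": 0,"tz": 0,"wx": 0,"wy": 0,"wz": 0,"jaw": -1},{"tx": 0.3,"ty": 0,"tz": 0,"wx": 0,"wy": 0,"wz": 0,"jaw": -1},{"tx": 0.3,"ty": 0,"tz": 0,"wx": 0,"wy": 0,"wz": 0,"jaw": -1},{"tx": 0.2,"ty": 0,"tz": 0,"wx": 0,"wy": 0,"wz": 0,"jaw": -1},{"tx": 0.2,"ty": 0,"tz": 0,"wx": 0,"wy": 0,"wz": 0,"jaw": -1},{"tx": 0.2,"ty": 0,"tz": 0,"wx": 0,"wy": 0,"wz": 0,"jaw": -1},{"tx": 0.2,"ty": 0,"tz": 0,"wx": 0,"wy": 0,"wz": 0,"jaw": -1},{"tx": 0.2,"ty": 0,"tz": 0,"wx": 0,"wy": 0,"wz": 0,"jaw": -1}])

```text
t: 22.42
ee_pos: [0.5699, 0.0866, 0.054]
eef_rot: [0.002, 0.745, 0.667, 0.002]
ft_force: [-0.9, -2.0, 0.9]
grip_width: 0.006
```

```bash
python3 -c "
from h import *
delta((.5755,.155,.052))
a=snap('scene','s9.png')
cv2.imwrite('pics/s9c.png',cv2.resize(a[100:240,240:400,::-1],None,fx=4,fy=4,interpolation=cv2.INTER_CUBIC))
"
```

```text
t 22.42 pos [0.5699 0.0866 0.054 ] d cm [ 6.86 -0.21  0.2 ] |d| 6.86 rot [ 0.28 -0.06 -0.06] F [-0.88 -2.    0.94] M [-0.59  0.14 -0.01] grip 0.006
 in square frame: [ 6.86 -0.2   0.2 ]
```

View pics/s9c.png

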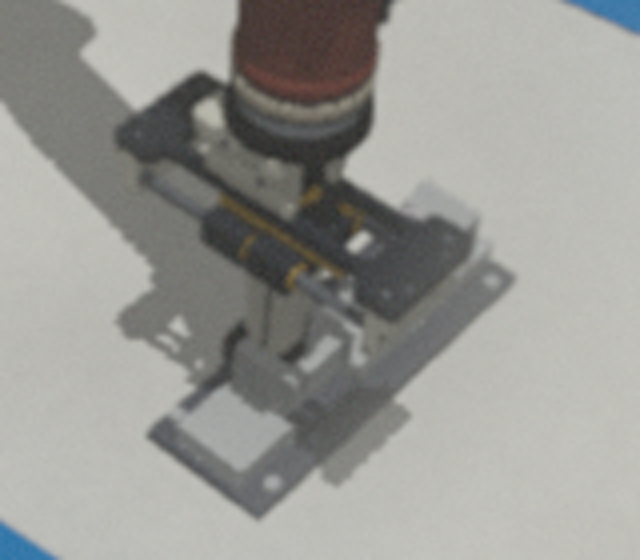

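Contact with the tab at TCP y=0.086, with Fy about -2 N. I'll push on, recentring slightly.

Request:
arm_command(moves=[{"tx": 0,"ty": -0.2,"tz": 0.2,"wx": 0.2,"wy": 0,"wz": 0,"jaw": -1},{"tx": 0.3,"ty": 0,"tz": 0,"wx": 0,"wy": 0,"wz": 0,"jaw": -1},{"tx": 0.3,"ty": 0,"tz": 0,"wx": 0,"wy": 0,"wz": 0,"jaw": -1},{"tx": 0.4,"ty": 0,"tz": 0,"wx": 0,"wy": 0,"wz": 0,"jaw": -1},{"tx": 0.4,"ty": 0,"tz": 0,"wx": 0,"wy": 0,"wz": 0,"jaw": -1},{"tx": 0.4,"ty": 0,"tz": 0,"wx": 0,"wy": 0,"wz": 0,"jaw": -1},{"tx": 0.4,"ty": 0,"tz": 0,"wx": 0,"wy": 0,"wz": 0,"jaw": -1},{"tx": 0.4,"ty": 0,"tz": 0,"wx": 0,"wy": 0,"wz": 0,"jaw": -1},{"tx": 0.4,"ty": 0,"tz": 0,"wx": 0,"wy": 0,"wz": 0,"jaw": -1},{"tx": 0.4,"ty": 0,"tz": 0,"wx": 0,"wy": 0,"wz": 0,"jaw": -1}])

```text
t: 23.3
ee_pos: [0.5713, 0.1187, 0.0517]
eef_rot: [0.002, 0.747, 0.665, -0.002]
ft_force: [0.4, -2.5, 0.5]
grip_width: 0.005
```

```bash
python3 -c "
from h import *
delta((.5755,.155,.052))
a=snap('scene','s10.png')
cv2.imwrite('pics/s10c.png',cv2.resize(a[100:240,240:400,::-1],None,fx=4,fy=4,interpolation=cv2.INTER_CUBIC))
"
```

```text
t 23.3 pos [0.5713 0.1187 0.0517] d cm [ 3.65  0.   -0.04] |d| 3.65 rot [ 0.01  0.27 -0.29] F [ 0.38 -2.54  0.55] M [-0.54  0.19  0.05] grip 0.005
 in square frame: [ 3.65  0.02 -0.03]
```

View pics/s10c.png

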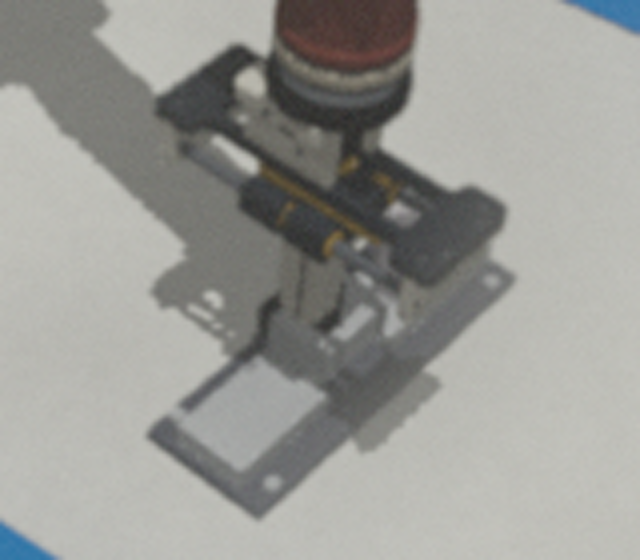

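Request:
arm_command(moves=[{"tx": 0.3,"ty": 0,"tz": 0,"wx": 0,"wy": 0.2,"wz": -0.3,"jaw": -1},{"tx": 0.3,"ty": 0,"tz": 0,"wx": 0,"wy": 0,"wz": 0,"jaw": -1},{"tx": 0.3,"ty": 0,"tz": 0,"wx": 0,"wy": 0,"wz": 0,"jaw": -1},{"tx": 0.3,"ty": 0,"tz": 0,"wx": 0,"wy": 0,"wz": 0,"jaw": -1},{"tx": 0.2,"ty": 0,"tz": 0,"wx": 0,"wy": 0,"wz": 0,"jaw": -1},{"tx": 0.2,"ty": 0,"tz": 0,"wx": 0,"wy": 0,"wz": 0,"jaw": -1},{"tx": 0.2,"ty": 0,"tz": 0,"wx": 0,"wy": 0,"wz": 0,"jaw": -1},{"tx": 0.2,"ty": 0,"tz": 0,"wx": 0,"wy": 0,"wz": 0,"jaw": -1},{"tx": 0.2,"ty": 0,"tz": 0,"wx": 0,"wy": 0,"wz": 0,"jaw": -1},{"tx": 0.2,"ty": 0,"tz": 0,"wx": 0,"wy": 0,"wz": 0,"jaw": -1}])

```text
t: 24.18
ee_pos: [0.5745, 0.1461, 0.0517]
eef_rot: [0.0, 0.744, 0.668, 0.0]
ft_force: [-0.3, -3.1, 1.2]
grip_width: -0.001
```

```bash
python3 -c "
from h import *
delta((.5755,.155,.052))
"
```

```text
t 24.18 pos [0.5745 0.1461 0.0517] d cm [ 0.9   0.01 -0.03] |d| 0.9 rot [0.03 0.02 0.09] F [-0.28 -3.06  1.21] M [-0.62  0.1   0.  ] grip -0.001
 in square frame: [ 0.9   0.01 -0.03]
```

Request:
arm_command(moves=[{"tx": 0.2,"ty": 0,"tz": 0,"wx": 0,"wy": 0,"wz": 0,"jaw": -1},{"tx": 0.2,"ty": 0,"tz": 0,"wx": 0,"wy": 0,"wz": 0,"jaw": -1},{"tx": 0.2,"ty": 0,"tz": 0,"wx": 0,"wy": 0,"wz": 0,"jaw": -1},{"tx": 0.1,"ty": 0,"tz": 0,"wx": 0,"wy": 0,"wz": 0,"jaw": -1},{"tx": 0.1,"ty": 0,"tz": 0,"wx": 0,"wy": 0,"wz": 0,"jaw": -1},{"tx": 0.1,"ty": 0,"tz": 0,"wx": 0,"wy": 0,"wz": 0,"jaw": -1},{"tx": 0.1,"ty": 0,"tz": 0,"wx": 0,"wy": 0,"wz": 0,"jaw": -1},{"tx": 0.1,"ty": 0,"tz": 0,"wx": 0,"wy": 0,"wz": 0,"jaw": -1},{"tx": 0.1,"ty": 0,"tz": 0,"wx": 0,"wy": 0,"wz": 0,"jaw": -1},{"tx": 0.1,"ty": 0,"tz": 0,"wx": 0,"wy": 0,"wz": 0,"jaw": -1}])

```text
t: 25.02
ee_pos: [0.5755, 0.1557, 0.0518]
eef_rot: [0.002, 0.745, 0.667, -0.002]
ft_force: [-1.5, -4.9, 2.1]
grip_width: 0.005
```

```bash
python3 -c "
from h import *
delta((.5755,.155,.052))
a=snap('scene','s11.png')
cv2.imwrite('pics/s11c.png',cv2.resize(a[100:240,240:400,::-1],None,fx=4,fy=4,interpolation=cv2.INTER_CUBIC))
"
```

```text
t 25.02 pos [0.5755 0.1557 0.0518] d cm [-0.07  0.01 -0.02] |d| 0.07 rot [-0.02  0.36 -0.06] F [-1.51 -4.88  2.14] M [-1.18  0.26  0.01] grip 0.005
 in square frame: [-0.07  0.01 -0.02]
```

View pics/s11c.png

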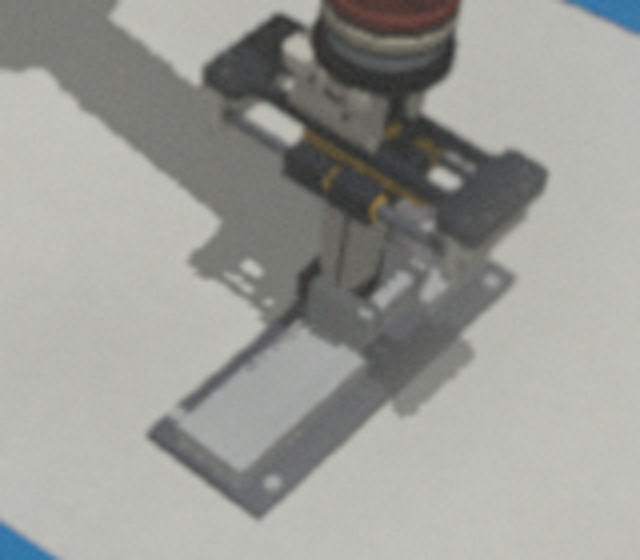

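Request:
arm_command(moves=[{"tx": 0.1,"ty": 0,"tz": 0,"wx": 0,"wy": 0,"wz": 0,"jaw": -1},{"tx": 0.1,"ty": 0,"tz": 0,"wx": 0,"wy": 0,"wz": 0,"jaw": -1},{"tx": 0.1,"ty": 0,"tz": 0,"wx": 0,"wy": 0,"wz": 0,"jaw": -1},{"tx": 0.1,"ty": 0,"tz": 0,"wx": 0,"wy": 0,"wz": 0,"jaw": -1},{"tx": 0.1,"ty": 0,"tz": 0,"wx": 0,"wy": 0,"wz": 0,"jaw": -1},{"tx": 0.1,"ty": 0,"tz": 0,"wx": 0,"wy": 0,"wz": 0,"jaw": -1},{"tx": 0.1,"ty": 0,"tz": 0,"wx": 0,"wy": 0,"wz": 0,"jaw": -1},{"tx": 0.1,"ty": 0,"tz": 0,"wx": 0,"wy": 0,"wz": 0,"jaw": -1},{"tx": 0.1,"ty": 0,"tz": 0,"wx": 0,"wy": 0,"wz": 0,"jaw": -1},{"tx": 0.1,"ty": 0,"tz": 0,"wx": 0,"wy": 0,"wz": 0,"jaw": -1}])

```text
t: 25.9
ee_pos: [0.5751, 0.1552, 0.0518]
eef_rot: [0.005, 0.747, 0.664, -0.008]
ft_force: [-1.9, -5.0, 2.2]
grip_width: 0.004
```

```bash
python3 -c "
from h import *
delta((.5755,.155,.052))
"
```

```text
t 25.9 pos [0.5751 0.1552 0.0518] d cm [-0.01  0.04 -0.02] |d| 0.04 rot [-0.19  1.13 -0.44] F [-1.91 -5.04  2.18] M [-1.19  0.3  -0.01] grip 0.004
 in square frame: [-0.01  0.04 -0.02]
```

It is blocked: 1 cm of commanded motion gave no movement and a steady 5 N, against about 2.5–3 N while sliding. I'll back off and look.

Request:
arm_command(moves=[{"tx": -0.3,"ty": 0,"tz": 0,"wx": 0,"wy": 0,"wz": 0,"jaw": -1},{"tx": -0.8,"ty": 0,"tz": 0,"wx": 0,"wy": 0,"wz": 0,"jaw": -1},{"tx": -1.5,"ty": 0,"tz": 0,"wx": 0,"wy": 1,"wz": 0,"jaw": -1},{"tx": -1.5,"ty": 0,"tz": -0.5,"wx": 0,"wy": 0,"wz": 0,"jaw": -1},{"tx": -1,"ty": 0,"tz": -2,"wx": 0,"wy": 0,"wz": 0,"jaw": -1},{"tx": 0,"ty": 0,"tz": -3,"wx": 0,"wy": 0,"wz": 0,"jaw": -1},{"tx": 0,"ty": 0,"tz": -3,"wx": 0,"wy": 0,"wz": 0,"jaw": -1},{"tx": -3,"ty": 0,"tz": -2,"wx": 0,"wy": 0,"wz": 0,"jaw": -1},{"tx": -4,"ty": 0,"tz": 0,"wx": 0,"wy": 0,"wz": 0,"jaw": -1},{"tx": -4,"ty": 0,"tz": 0,"wx": 0,"wy": 0,"wz": 0,"jaw": -1}])

```text
t: 26.73
ee_pos: [0.5591, 0.0135, 0.1593]
eef_rot: [-0.009, 0.738, 0.675, 0.008]
ft_force: [-0.0, 0.1, -0.3]
grip_width: 0.005
```

Request:
arm_command(moves=[{"tx": -4,"ty": 0,"tz": 0,"wx": 0,"wy": 0,"wz": 0,"jaw": -1},{"tx": -4,"ty": 0,"tz": 0,"wx": 0,"wy": 0,"wz": 0,"jaw": -1},{"tx": -4,"ty": 0,"tz": 0,"wx": 0,"wy": 0,"wz": 0,"jaw": -1},{"tx": -4,"ty": 0,"tz": 0,"wx": 0,"wy": 0,"wz": 0,"jaw": -1},{"tx": -3,"ty": 0,"tz": 0,"wx": 0,"wy": 0,"wz": 0,"jaw": -1},{"tx": -1,"ty": 0,"tz": 0,"wx": 0,"wy": 0,"wz": 0,"jaw": -1},{"tx": 0,"ty": 0,"tz": 0,"wx": 0,"wy": 0,"wz": 0,"jaw": -1},{"tx": 0,"ty": 0,"tz": 0,"wx": 0,"wy": 0,"wz": 0,"jaw": -1},{"tx": 0,"ty": 0,"tz": 0,"wx": 0,"wy": 0,"wz": 0,"jaw": -1},{"tx": 0,"ty": 0,"tz": 0,"wx": 0,"wy": 0,"wz": 0,"jaw": -1}])

```text
t: 27.57
ee_pos: [0.5421, -0.1973, 0.1599]
eef_rot: [-0.006, 0.74, 0.673, 0.016]
ft_force: [-0.0, 0.2, -0.4]
grip_width: 0.009
```

```bash
python3 -c "
from h import *
delta((.5755,.155,.052))
a=snap('scene','s12.png');b=snap('top','t12.png')
cv2.imwrite('pics/s12c.png',cv2.resize(a[135:225,270:380,::-1],None,fx=6,fy=6,interpolation=cv2.INTER_CUBIC))
cv2.imwrite('pics/t12c.png',cv2.resize(b[130:210,105:240,::-1],None,fx=5.9,fy=5.9,interpolation=cv2.INTER_CUBIC))
"
```

```text
t 27.57 pos [ 0.5421 -0.1973  0.1599] d cm [35.03 -0.15 11.9 ] |d| 37.0 rot [ 0.73 -1.81  0.86] F [-0.01  0.16 -0.44] M [-0.1   0.14  0.02] grip 0.009
 in square frame: [35.38 -0.54 10.79]
```

View pics/s12c.png

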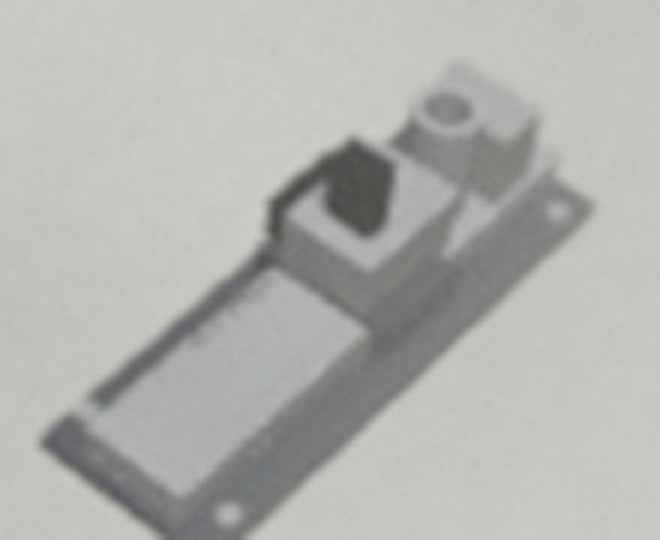

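View pics/t12c.png

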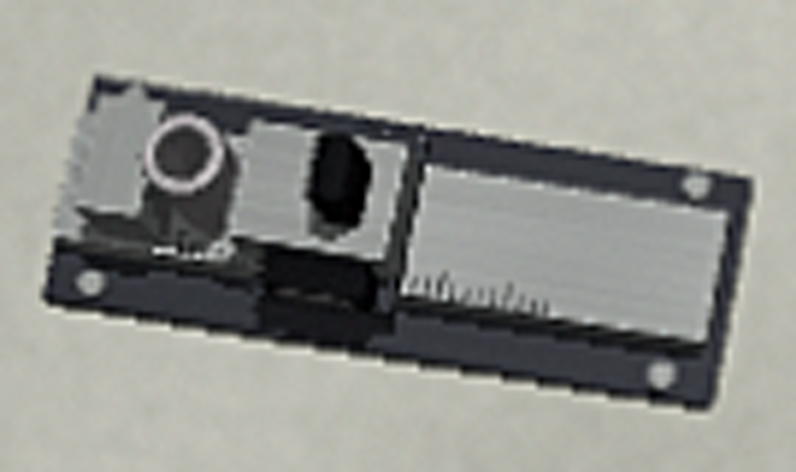

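```bash
python3 -c "
from h import *
np.set_printoptions(precision=4,suppress=True)
def T(x,y,z,s=5.9,ox=105,oy=130): return onz('top',(x+.5)/s-.5+ox,(y+.5)/s-.5+oy,z)[:2]
def S(x,y,z,s=6,ox=270,oy=135): return onz('scene',(x+.5)/s-.5+ox,(y+.5)/s-.5+oy,z)[:2]
a=np.radians(6.3);e=np.array([np.sin(a),np.cos(a)])
f=lambda p:(p,round(float(p@e),4))
print('tube',f(T(183,153,.084)),f(S(447,108,.084)))
print('mov front T',f(T(250,120,.063)),f(T(230,238,.063)),'rear',f(T(413,142,.063)),f(T(390,262,.063)))
print('mov front S',f(S(462,193,.063)),'rear',f(S(372,270,.063)),f(S(287,212,.063)))
print('fix T',f(T(165,98,.068)),f(T(147,215,.068)),'S',f(S(425,97,.068)),f(S(510,143,.068)))
"
```

```text
tube (array([0.5823, 0.2282]), 0.2907) (array([0.5823, 0.2273]), 0.2899)
mov front T (array([0.602 , 0.2108]), 0.2756) (array([0.5576, 0.2134]), 0.2732) rear (array([0.5966, 0.1504]), 0.215) (array([0.5517, 0.1545]), 0.2142)
mov front S (array([0.6036, 0.209 ]), 0.274) rear (array([0.5962, 0.1515]), 0.216) (array([0.5526, 0.1569]), 0.2166)
fix T (array([0.6073, 0.2418]), 0.307) (array([0.5633, 0.2433]), 0.3036) S (array([0.5654, 0.242 ]), 0.3026) (array([0.6069, 0.2408]), 0.306)
```

The tube stands between the jaws. It is at (447,108) in the scene crop and (183,153) in the top crop. Measured along the beam, the faces are at about 0.275 and 0.305 m, a gap of about 30 mm, with the tube centre at 0.290. The jaw looks square and the robot is clear, so I'll hand in.

```bash
python3 -c "
from h import *
print(bot.close_job())"
```

```text
the job is handed in; nothing more can be done
None
```

I stood the tube upright on the beam in front of the fixed jaw. Then I slid the moving jaw up with the closed fingers behind its tab until the tube was held between both jaws, backed off, and handed in at about 27.7 s of the 51 s allowed.

**Last checks:**
- **Gap:** both camera views put it at about 30 mm, good to 1–2 mm, with the tube centred in it.
- **Contact:** the push stopped dead at about 5 N, against about 2.5–3 N while sliding. The tube had also moved about 13 mm towards the fixed jaw from where I set it down.
- **Jaw and robot:** the jaw looks square to within about 2°, which is as fine as these pictures show. The robot was well clear.

**One thing disagreed:** in the pictures the shut fingertips sat about 20–25 mm above the reported tool point. My first push therefore passed over the tab without touching it; I went back, came down lower and repeated it. The tube was also gripped nearer its top than I had planned, with no slip seen.

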